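Seat the tube-lens barrel in the V-block and hold it down

TASK

The retaining ring of the microscope's tube lens is to be tightened: first move the knob-headed stop pin from the tool block to the hole at the end of the V-block, push or drop it fully home and let go of it. Then gently lay the lens barrel in the V with its flat rear face up against the pin and its narrow nose pointing away from it, and press it down firmly (about 10 N) onto both faces of the V. Finish while you are still holding it pressed there, and leave everything else on the bench where it is.

Things in the scene. Friction and masses are not known exactly. Their poses are not given: they have to be found in the camera images.
- vblock: Dark steel V-block, fixed, base 117 x 84 mm (x -49 to 68). Origin on the bench under the V's middle; x along the V to the stop-pin block, z up. 90-degree V, 60 mm long, opening up; its face plates end 50 mm above the bench, 23 mm either side; cheeks 44 mm high reach out to 38 mm, so fingers beside a seated barrel may go down to 46 mm. Stop-pin block at x 38 to 68, 34 mm high.
- flank_a: Bright ground face plate of the V on the V-block's +y side, 60 x 21 x 8 mm, sloping 45 degrees; origin at the plate's centre. Fixed to the V-block, rigid. Friction is high: a barrel forced down off-centre or slantwise bears mostly on one face; let go, it settles onto both by its own weight.
- flank_b: The same face plate on the V-block's -y side.
- v_seat (a point): Point 62 mm above the bench over the V-block's origin: the barrel's axis passes through here, along the V-block's x, when the barrel lies on both faces; with its rear face on the pin the barrel's origin is here too.
- pin_hole (a point): Centre of the mouth of the stop-pin hole in the top of the stop-pin block: 50 mm along +x and 16 mm along +y of the V-block, 34 mm above the bench. Hole 11.2 mm wide, chamfered 2 mm, 30 mm deep, blind.
- pin_hole_floor (a point): Centre of that hole's floor, 4 mm above the bench.
- barrel: Black metal lens barrel lying on its side, 90 mm long, about 280 g: body 50 mm in diameter and 78 mm long, and a narrower nose (38 mm diameter, 12 mm long) with the retaining ring. Origin on the axis, 45 mm from either end; x along the axis to the flat rear face (nose at -x). At the start it lies level on the lens rest, axis 34.6 mm above the bench.
- barrel_rear (a point): Centre of the barrel's flat rear face (50 mm in diameter), 45 mm along +x of its origin. The pin, standing home, touches this face 16 mm beside the axis.
- lens_rest: White plate 110 x 74 x 6 mm with two rubber rods (12 mm thick, 14 mm high, 16 mm either side of the middle, along x) between which the barrel lies along x; fixed. Origin under its centre.
- stop_pin: Steel stop pin standing upright in the tool block: shank 10 mm diameter, 80 mm long, with a chamfered foot, and above it a knurled round knob, 16 mm diameter, 16 mm high; 96 mm in all, 75 g. Origin at the centre of its foot, z up along the pin. Its foot is 4 mm above the bench at the start, and again when home in the V-block's hole.
- stop_pin_foot (a point): Centre of the stop pin's foot (its origin).
- stop_pin_head (a point): Centre of the stop pin's knob, 88 mm above its foot: where to grip it.
- pin_rack: Aluminium tool block 140 x 46 x 36 mm, fixed; origin under its centre, x along its length. Three holes (11.5 mm wide, 32 mm deep) at x = -46, 0 and +46 mm hold the stop pin, a dowel and a driver in any order.
- dowel: Plain headless steel dowel, 10 mm diameter, 60 mm long, standing in the tool block; bystander. Origin at its foot.
- driver: Hex driver with a black handle (19 mm diameter, 52 mm high), 96 mm long, standing handle up in the tool block; bystander. Origin at its foot.
- eyepiece: Black eyepiece standing on the bench, 36 mm diameter, 48 mm high; bystander. Origin under its centre.
- lens_cell: Dark ring, 58 mm diameter, 16 mm high, lying flat; bystander. Origin under its centre.
- lens_spanner: Flat steel lens spanner with two arms, 140 mm long and 80 mm wide, 18 mm high; bystander. Origin under it.
- petri_dish: Clear petri dish, 93 mm diameter, 16 mm high; bystander. Origin under its centre.
- reagent_bottle: Amber bottle, 56 mm diameter, 115 mm high; bystander. Origin under its centre.
- cell_jar: Glass jar with a metal lid, 60 mm diameter, 60 mm high; bystander. Origin under its centre.

How it is judged (in metres and radians):
On the way, in this order (a step that is already met when the one before it is completed fails the run):
1. the stop pin stands home in the V-block's hole, let go, before the barrel is laid in the V (horizontal distance between stop_pin_foot and pin_hole_floor below 0.004 m and z of stop_pin_foot in the frame of vblock below 0.008 m and angle between stop_pin's own z axis and vertical below 0.12 rad and contact force between the fingers and stop_pin below 0.1 N and contact force between barrel and vblock below 0.05 N), for 0.2 s.
2. the barrel lies on both faces of the V (angle between the x axis of barrel and the x axis of vblock, either way round below 0.05 rad and z of barrel in the frame of vblock between 0.06 and 0.064 m and y of barrel in the frame of vblock between -0.002 and 0.002 m and contact force between barrel and flank_a above 0.5 N and contact force between barrel and flank_b above 0.5 N), for 0.1 s.
At the end, for the whole second after the job is handed in: Stop pin home in the hole (within 4 mm, 7 degrees), untouched. Barrel in the V within 2 mm and 3 degrees, nose away from the pin, rear face at the pin (3 mm short to 4 mm past), at rest, fingers holding it with 3 to 30 N on each face. Bystanders within 30 mm of their starts (horizontal distance between stop_pin_foot and pin_hole_floor below 0.004 m and z of stop_pin_foot in the frame of vblock below 0.008 m and angle between stop_pin's own z axis and vertical below 0.12 rad and contact force between the fingers and stop_pin below 0.1 N and angle between the x axis of barrel and the x axis of vblock, either way round below 0.05 rad and z of barrel in the frame of vblock between 0.06 and 0.064 m and y of barrel in the frame of vblock between -0.002 and 0.002 m and x of barrel_rear in the frame of vblock between 0.042 and 0.049 m and contact force between barrel and flank_a between 3 and 30 N and contact force between barrel and flank_b between 3 and 30 N and contact force between the fingers and barrel above 2 N and linear speed of barrel below 0.02 m/s and distance of each of eyepiece, lens_cell, lens_spanner, petri_dish, reagent_bottle, cell_jar, dowel, driver from where it was at the start of the episode below 0.03 m); the arm keeps its last pose, push and grip.
It fails at once if a bystander is moved by more than 30 mm (distance of any of eyepiece, lens_cell, lens_spanner, petri_dish, reagent_bottle, cell_jar, dowel, driver from where it was at the start of the episode above 0.03 m).
It fails at once if the barrel is slammed or forced onto a face of the V with more than 60 N (contact force between barrel and flank_a above 60 N or contact force between barrel and flank_b above 60 N).
It also fails if it takes over 70 s, if anything falls off the work surface, if the arm or the gripper's body presses on something with over 40 N, if the wrist force passes 120 N, or if a joint passes its speed limit or range.

ROBOT

A 6-joint arm with a two-finger parallel gripper is mounted at the origin on the work surface. World frame = base frame: x ahead of the robot, y to its left, z up, the work surface at z = 0. Lengths are in m, angles in degrees, forces in N, time in s.
With the tool pointing down it reaches from about 0.35 to 0.875 m from the base axis. Payload 4.2 kg.
Tool frame: the origin (TCP) lies between the finger pads; the fingertips stand 8 mm ahead of it and the grasp point (between the pads) lies 11 mm behind it; x points along the fingers, y is the direction in which the jaws open and shut, and the axes are right-handed (so a half turn about x gives the same grasp; the last joint's range is limited). The gripper opens to 87 mm and grips with 3 to 60 N. Pads are 19 mm wide; open, the fingers measure 117 mm over their backs; the gripper's body (75 mm by 190 mm) begins 51 mm behind the grasp point.
Start: joints at [84.087, 22.042, 0.453, 0, -68.411, -14.817], TCP at [0.221, 0.585, 0.231] pointing down, gripper open.
Joint ranges: [-179.83, 179.83], [-69.29, 118.12], [-61.27, 80.66], [-181.25, 117.63], [-171.15, -9.14], [-177.46, 177.46]. Speed limits (degrees/s): [159.86, 159.86, 180, 180, 180, 180].

INTERFACE

Orientations are given as a 3x3 rotation matrix whose columns are the frame's x, y, z axes.
In Python, from station import r gives the robot as it stands. The module is installed in compiled form; this text tells all that it offers.
- The arm moves only by the tool move_arm, never from a script. Its argument "increments" is one flat list of numbers, 7 for each row, row after row: the turn, a rotation vector about the tool's x, y, z in degrees, then the shift along the tool's x, y, z in m, then the finger opening in m, from 0 to 0.087. A call has 1 to 12 rows; each row is the pose to reach, as a shift and turn from the pose commanded when the call began, along the tool's axes at that moment; what a row does not reach only later rows make up. A row lasts 1/12 s, in which the tool goes at most 41.7 mm and 7.16 degrees, less where a joint would pass 70% of its speed; a pose out of reach is approached as far as the arm can. A call with a gripper value outside its range is refused whole. The fingers move at their own pace and stop on an object; the grip force is fixed at half the most. Time passes only in rows, so rows that repeat a pose let the fingers close. It gives the time, the measured TCP pose, the force and the opening at its end, in the units of the state.
- r.sense(): the state, without advancing time (a new reading comes with each control period).
- r.capture(name): name is "side" or "top" or "wrist"; returns the picture (420x560x3 uint8, red, green, blue); there is no depth.
- r.calibration(name): a dict with "fx", "fy", "cx", "cy" (pixels), "D" ([k1, k2, p1, p2, k3] as OpenCV has them; the pictures are not rectified), "rvec" (rotation vector, rad) and "tvec" (3), from world to camera coordinates, as OpenCV has them; the wrist camera has in their place "tool_from_camera" (4x4, takes a point from camera to tool coordinates, whose origin is the TCP and whose axes are the tool frame's). Camera axes: x right, y down, z forward; pixel columns grow to the right and rows downward; lengths in m; the calibration is good to about 2 mm. A picture is of the moment at which its call begins: read the wrist's pose just before it. calibration takes no time and is no camera call.
- r.finish_job(): hands the job in, once; it reports no verdict.
The state is a dict: "time_s": time; "joints": joint angles; "joint_velocities": joint speeds; "effort": joint torques, N m; "tcp_pos": TCP position; "ee_rot": TCP orientation; "wrist_force": force on the tool from outside, world axes, zero at the start; "moment": the same for the moment, N m; "gripper_width": opening from 0.0 (shut) to 1.0 (fully open).
Only numpy, scipy, OpenCV 4.12 (cv2) and the standard library are available. Lean on these libraries where they do the work, as an engineer would, in place of code of your own. Each camera call takes 0.05 s, during which the arm holds its last target.

## Working session

There is one attempt and no reset: what is moved stays moved. The work goes in short steps, Python scripts to look and compute and a tool call to move; the robot and the scene stay as the last step left them, time stands still between calls to the robot, and variables do not carry over. Pictures are saved under pics/ and viewed, and the job is handed in when it is done.

Besides the shell and the picture viewer there is one more tool, called after "Emit:" by a JSON object that holds its "op" and its "data", one argument or row to a line. move_arm: Moves the arm, as the interface text tells. Its arguments: {"type":"object","properties":{"increments":{"type":"array","items":{"type":"number"}}},"required":["increments"]}

```bash
mkdir -p pics; cat > h.py <<'E'
import numpy as np, cv2, sys
from station import r
def cap(n,f):
    im=r.capture(n); cv2.imwrite('pics/'+f+'.png',im[:,:,::-1]); return im
def cam(n,s=None):
    c=r.calibration(n)
    K=np.array([[c['fx'],0,c['cx']],[0,c['fy'],c['cy']],[0,0,1.]])
    D=np.array(c['D'],float)
    if n=='wrist':
        s=s or r.sense(); T=np.eye(4);T[:3,:3]=np.array(s['ee_rot']);T[:3,3]=s['tcp_pos']
        W=T@np.array(c['tool_from_camera'])
        R=W[:3,:3].T; t=-R@W[:3,3]
    else:
        R=cv2.Rodrigues(np.array(c['rvec'],float))[0]; t=np.array(c['tvec'],float).ravel()
    return K,D,R,t
def rays(C,uv):
    K,D,R,t=C
    p=cv2.undistortPoints(np.array(uv,float).reshape(-1,1,2),K,D).reshape(-1,2)
    d=np.c_[p,np.ones(len(p))]@R
    return -R.T@t,d
def onz(C,uv,z):
    o,d=rays(C,uv); return o+d*((z-o[2])/d[:,2])[:,None]
def proj(C,P):
    K,D,R,t=C
    return cv2.projectPoints(np.array(P,float).reshape(-1,1,3),cv2.Rodrigues(R)[0],t,K,D)[0].reshape(-1,2)
def tri(C1,u1,C2,u2):
    o1,d1=rays(C1,[u1]);o2,d2=rays(C2,[u2]);d1=d1[0]/np.linalg.norm(d1);d2=d2[0]/np.linalg.norm(d2)
    A=np.c_[d1,-d2]; s=np.linalg.lstsq(A,o2-o1,rcond=None)[0]
    a=o1+s[0]*d1;b=o2+s[1]*d2; return (a+b)/2,np.linalg.norm(a-b)
E
python3 - <<'E'
from h import *
s=r.sense();print({k:np.round(v,3).tolist() for k,v in s.items()})
for n in('top','side','wrist'):
    C=cam(n);print(n,np.round(C[0],1).tolist(),C[1],'pos',-C[2].T@C[3],'axis',C[2][2])
    cap(n,n+'0')
E
```

```text
{'time_s': 0.0, 'joints': [84.087, 22.092, 0.378, -0.029, -68.41, -14.817], 'joint_velocities': [0.057, 0.043, -0.074, 0.031, -0.035, -0.067], 'effort': [-0.001, -39.066, 18.74, 4.22, 0.011, -0.0], 'tcp_pos': [0.221, 0.584, 0.229], 'ee_rot': [[-0.001, -0.354, -0.935], [-0.002, -0.935, 0.354], [-1.0, 0.002, -0.0]], 'wrist_force': [-0.186, 0.303, 0.337], 'moment': [0.022, -0.03, 0.025], 'gripper_width': 1.002}
top [[486.5, 0.0, 279.4], [0.0, 486.5, 205.6], [0.0, 0.0, 1.0]] [-0.15728239  0.          0.          0.          0.        ] pos [ 0.37594518 -0.02217988  1.31866971] axis [ 0.16830102  0.02023666 -0.9855279 ]
side [[467.1, 0.0, 283.8], [0.0, 467.1, 212.7], [0.0, 0.0, 1.0]] [-0.06449515  0.          0.          0.          0.        ] pos [0.16548922 0.5616989  0.79894546] axis [ 0.41683802 -0.56294706 -0.71367826]
wrist [[345.7, 0.0, 280.6], [0.0, 345.7, 211.5], [0.0, 0.0, 1.0]] [0.00905897 0.         0.         0.         0.        ] pos [0.29376788 0.55526169 0.38309341] axis [-0.26955985  0.10072481 -0.95770142]
```

View pics/top0.png

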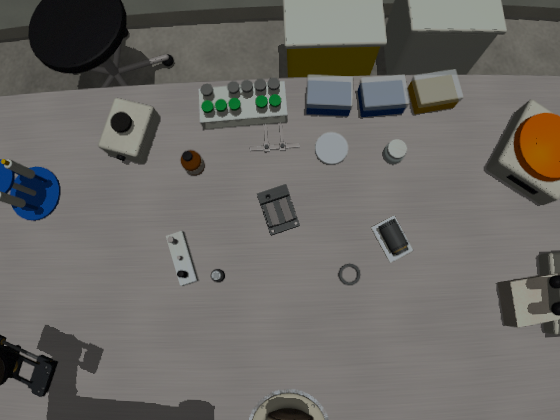

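View pics/side0.png

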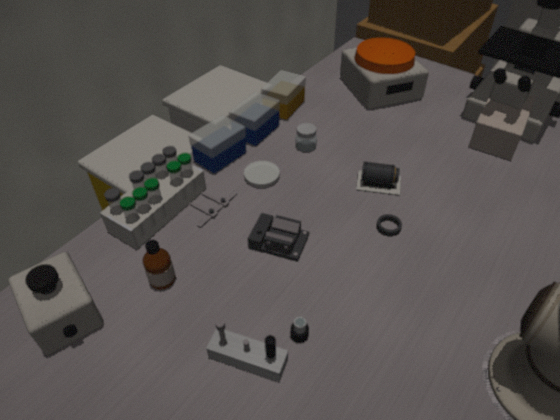

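View pics/wrist0.png

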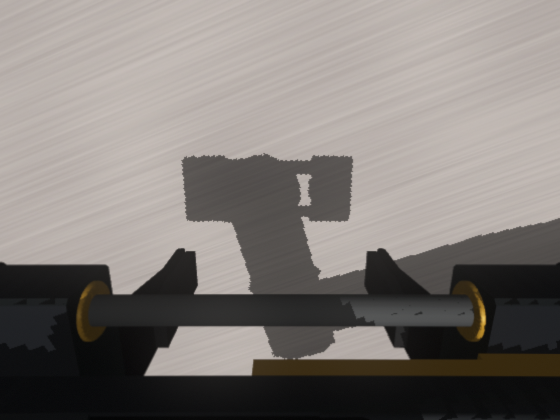

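Top view: tool block at (181,258), with the pin knob apparently at (172,239), dowel at (181,258) and driver at (183,274). V-block at (278,210), lens rest with barrel at (393,238). I'll zoom in.

```bash
python3 - <<'E'
from h import *
t=cv2.imread('pics/top0.png');s=cv2.imread('pics/side0.png')
def z(im,u,v,w,h,k):return cv2.resize(im[v:v+h,u:u+w],None,fx=k,fy=k,interpolation=cv2.INTER_CUBIC)
A=np.hstack([z(t,155,220,70,70,5.7),z(t,245,175,70,70,5.7)])
B=np.hstack([z(t,360,205,70,70,5.7),z(s,240,205,80,80,5)[:399,:399]])
cv2.imwrite('pics/z0.png',np.clip(np.vstack([A,B])*1.3,0,255)[:600,:800])
cv2.imwrite('pics/z1.png',np.clip(np.hstack([z(s,200,310,100,75,4),z(s,350,150,100,75,4)])*1.3,0,255))
E
```

```text
[ WARN:0@0.673] global loadsave.cpp:1063 imwrite_ Unsupported depth image for selected encoder is fallbacked to CV_8U.
```

View pics/z0.png

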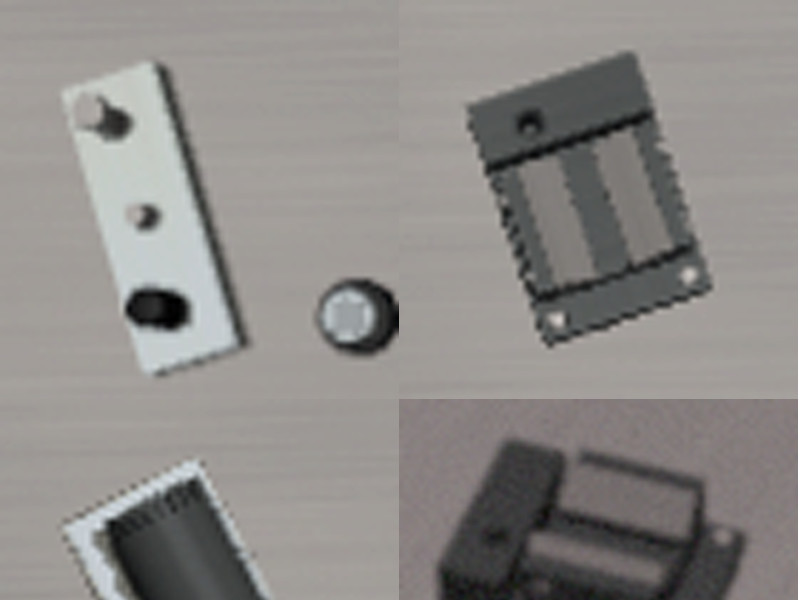

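View pics/z1.png

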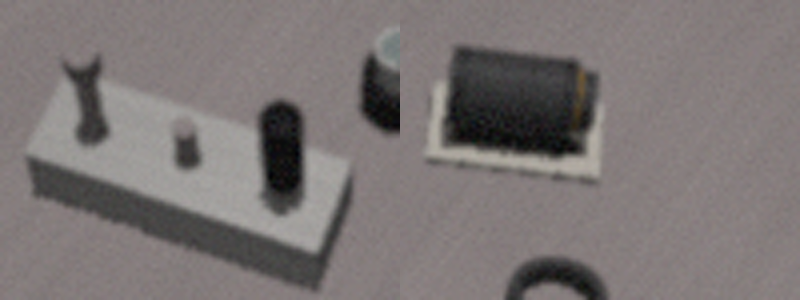

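Top zoom: pin knob in top-left hole of the rack, dowel in the middle, driver below. V-block's pin block (with the hole) faces image-up (+x world), and the side view shows the barrel's nose (amber ring) at lower right, so its rear faces +x too. Next: coarse positions.

```bash
python3 - <<'E'
from h import *
C=cam('top')
def zz(u,v,ou,ov): return (ou+u/5.7, ov+v/5.7)
print('rack top corners',onz(C,[zz(64,95,155,220),zz(155,62,155,220),zz(244,348,155,220),zz(152,374,155,220)],.036).round(3).tolist())
print('knob',onz(C,[zz(88,108,155,220)],.1).round(3))
v=lambda a,b:zz(a-399,b,245,175)
print('hole',onz(C,[v(528,122)],.034).round(3), 'block corners',onz(C,[v(469,104),v(632,54),v(652,110),v(490,165)],.034).round(3).tolist())
print('base corners',onz(C,[v(548,346),v(712,290)],.01).round(3).tolist())
e=lambda a,b:zz(a,b-399,360,205)
print('rest corner',onz(C,[e(64,528),e(200,460)],.006).round(3).tolist())
im=cv2.imread('pics/top0.png')
m=(im.min(2)>190).astype(np.uint8); m[:205]=0;m[275:]=0;m[:,:360]=0;m[:,425:]=0
cs=max(cv2.findContours(cv2.morphologyEx(m,cv2.MORPH_CLOSE,np.ones((15,15))),0,1)[0],key=cv2.contourArea)
b=cv2.boxPoints(cv2.minAreaRect(cs)); P=onz(C,b,.006);print('rest box',P.round(3).tolist(),P.mean(0))
E
```

```text
rack top corners [[0.521, 0.311, 0.036], [0.535, 0.267, 0.036], [0.4, 0.225, 0.036], [0.389, 0.269, 0.036]]
knob [[0.507 0.283 0.1  ]]
hole [[0.622 0.035 0.034]] block corners [[0.631, 0.063, 0.034], [0.653, -0.015, 0.034], [0.625, -0.024, 0.034], [0.602, 0.054, 0.034]]
base corners [[0.518, 0.029, 0.01], [0.542, -0.049, 0.01]]
rest corner [[0.531, -0.243, 0.006], [0.561, -0.311, 0.006]]Traceback (most recent call last):
  File "<stdin>", line 13, in <module>
ValueError: max() iterable argument is empty
```

```bash
cat >> h.py <<'E'
import json
def plan(x,y,z,yaw,save=True):
    """print increments from stored commanded pose to target (tool down)"""
    c=json.load(open('cmd.json')); a=np.radians(c['yaw'])
    d=np.array([x,y,z])-c['pos']
    ty=np.array([np.cos(a),np.sin(a),0]); tz=np.array([np.sin(a),-np.cos(a),0])
    w=(yaw-c['yaw']+180)%360-180
    print('turn x %.2f shift %.4f %.4f %.4f  len %.3f'%(-w,-d[2],d@ty,d@tz,np.linalg.norm(d)))
    if save: json.dump({'pos':[x,y,z],'yaw':yaw},open('cmd.json','w'))
def st():
    s=r.sense();R=np.array(s['ee_rot']);c=json.load(open('cmd.json'))
    print('t',round(s['time_s'],2),'tcp',np.round(s['tcp_pos'],4),'yaw %.2f'%np.degrees(np.arctan2(R[1,1],R[0,1])),'tilt',np.round(R[:2,0],4),'cmd',c,'F',np.round(s['wrist_force'],2),'M',np.round(s['moment'],2),'w',round(s['gripper_width'],3),'j',np.round(s['joints'],1))
    return s
E
python3 - <<'E'
from h import *
json.dump({'pos':[.221,.585,.231],'yaw':-110.7},open('cmd.json','w'))
plan(.507,.283,.21,-72.5)
E
```

```text
turn x -38.20 shift 0.0210 0.1814 -0.3743  len 0.416
```

Emit:
{"op": "move_arm", "data": {
  "increments": [-38.2,0,0,0.021,0.1814,-0.3743,0.087,-38.2,0,0,0.021,0.1814,-0.3743,0.087,-38.2,0,0,0.021,0.1814,-0.3743,0.087,-38.2,0,0,0.021,0.1814,-0.3743,0.087,-38.2,0,0,0.021,0.1814,-0.3743,0.087,-38.2,0,0,0.021,0.1814,-0.3743,0.087,-38.2,0,0,0.021,0.1814,-0.3743,0.087,-38.2,0,0,0.021,0.1814,-0.3743,0.087,-38.2,0,0,0.021,0.1814,-0.3743,0.087,-38.2,0,0,0.021,0.1814,-0.3743,0.087,-38.2,0,0,0.021,0.1814,-0.3743,0.087,-38.2,0,0,0.021,0.1814,-0.3743,0.087]
}}

```text
time_s: 1.15
tcp_pos: [0.5082, 0.2801, 0.2088]
ee_rot: [[-0.001, 0.296, -0.955], [-0.001, -0.955, -0.296], [-1.0, 0.001, 0.001]]
wrist_force: [-0.2, 0.2, -0.2]
gripper_width: 0.997
```

```bash
python3 - <<'E'
from h import *
s=st(); C=cam('wrist',s); cap('wrist','w1'); np.save('w1s.npy',np.array([s],dtype=object))
E
```

```text
t 1.15 tcp [0.5082 0.2801 0.2088] yaw -72.79 tilt [-0.0012 -0.001 ] cmd {'pos': [0.507, 0.283, 0.21], 'yaw': -72.5} F [-0.21  0.23 -0.2 ] M [0.01 0.03 0.03] w 0.997 j [ 44.8  18.7  -7.9  -0.  -63.5  62.4]
```

View pics/w1.png

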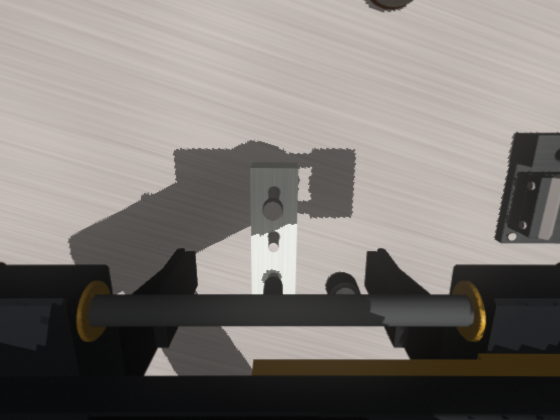

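Wrist view: rack upright in the image centre; pin knob (grey disc) ~ (273,207), dowel (273,243), driver (273,283), V-block at right edge. I'll measure the knob.

```bash
python3 - <<'E'
from h import *
im=cv2.imread('pics/w1.png')
cv2.imwrite('pics/z2.png',cv2.resize(im[155:305,235:335],None,fx=4,fy=4,interpolation=cv2.INTER_CUBIC))
E
```

```text
(no output)
```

View pics/z2.png

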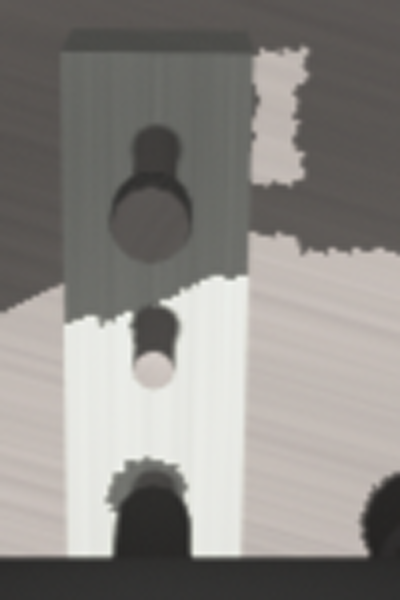

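```bash
python3 - <<'E'
from h import *
s=np.load('w1s.npy',allow_pickle=True)[0];C=cam('wrist',s)
f=lambda a,b:(235+a/4-.375,155+b/4-.375)
print('knob',onz(C,[f(150.5,224)],.1), 'edges LR',onz(C,[f(109.5,224),f(191.5,224)],.1))
P=onz(C,[f(61,51),f(252,51),f(242,555),f(66,555)],.036);print(P)
print('width',np.linalg.norm(P[0]-P[1]))
ax=P[0]-P[3];print('axis',np.degrees(np.arctan2(ax[1],ax[0])), np.degrees(np.arctan2(*(P[1]-P[2])[[1,0]])))
m=(P[0]+P[1])/2; a=np.radians(17.3);print('pin from rack', m-24e-3*np.array([np.cos(a),np.sin(a),0]))
print('dowel',onz(C,[f(154,370)],.064))
E
```

```text
knob [[0.50583143 0.28578154 0.1       ]] edges LR [[0.50342685 0.29353062 0.1       ]
 [0.50823606 0.27803228 0.1       ]]
[[0.52178885 0.31435596 0.036     ]
 [0.53521727 0.27108291 0.036     ]
 [0.40658753 0.23196359 0.036     ]
 [0.39275682 0.27654058 0.036     ]]
width 0.04530871836282038
axis 16.334262752265644 16.91574332087077
pin from rack [0.5055888  0.28558244 0.036     ]
dowel [[0.46162524 0.27243637 0.064     ]]
```

```bash
python3 - <<'E'
from h import *
st(); plan(.5058,.2857,.0825,-72.5)
E
```

```text
t 1.2 tcp [0.5074 0.2814 0.209 ] yaw -72.67 tilt [-0.0009 -0.0005] cmd {'pos': [0.507, 0.283, 0.21], 'yaw': -72.5} F [0.1  0.15 1.49] M [-0.01 -0.04 -0.03] w 1.001 j [ 45.   18.7  -7.9  -0.  -63.5  62.3]
turn x -0.00 shift 0.1275 -0.0029 0.0003  len 0.128
```

Emit:
{"op": "move_arm", "data": {
  "increments": [0,0,0,0.02,-0.0029,0.0003,0.087,0,0,0,0.04,-0.0029,0.0003,0.087,0,0,0,0.06,-0.0029,0.0003,0.087,0,0,0,0.08,-0.0029,0.0003,0.087,0,0,0,0.1,-0.0029,0.0003,0.087,0,0,0,0.115,-0.0029,0.0003,0.087,0,0,0,0.1275,-0.0029,0.0003,0.087,0,0,0,0.1275,-0.0029,0.0003,0.087,0,0,0,0.1275,-0.0029,0.0003,0.087,0,0,0,0.1275,-0.0029,0.0003,0.087,0,0,0,0.1275,-0.0029,0.0003,0.087]
}}

```text
time_s: 2.12
tcp_pos: [0.5062, 0.2862, 0.0834]
ee_rot: [[0.002, 0.301, -0.954], [0.002, -0.954, -0.301], [-1.0, -0.001, -0.002]]
wrist_force: [0.1, 0.3, 0.1]
gripper_width: 0.998
```

```bash
python3 - <<'E'
from h import *
s=st(); cap('wrist','w2')
E
```

```text
t 2.12 tcp [0.5062 0.2862 0.0834] yaw -72.46 tilt [0.0019 0.0017] cmd {'pos': [0.5058, 0.2857, 0.0825], 'yaw': -72.5} F [0.13 0.33 0.12] M [-0.07 -0.1  -0.01] w 0.998 j [ 45.4  26.1 -16.6   0.  -47.1  62.1]
```

View pics/w2.png

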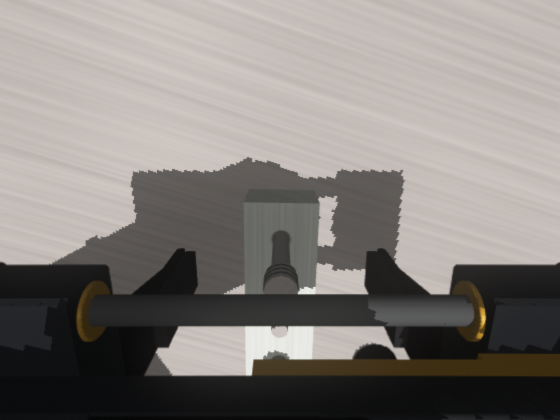

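The knob, at (281,280), sits midway between the fingers (inner edges at 195 and 365). Closing.

Emit:
{"op": "move_arm", "data": {
  "increments": [0,0,0,0,0,0,0,0,0,0,0,0,0,0,0,0,0,0,0,0,0,0,0,0,0,0,0,0,0,0,0,0,0,0,0,0,0,0,0,0,0,0,0,0,0,0,0,0,0,0,0,0,0,0,0,0,0,0,0,0,0,0,0,0,0,0,0,0,0,0,0,0,0,0,0,0,0,0,0,0,0,0,0,0]
}}

```text
time_s: 3.17
tcp_pos: [0.5059, 0.2851, 0.082]
ee_rot: [[-0.0, 0.3, -0.954], [0.0, -0.954, -0.3], [-1.0, -0.0, 0.0]]
wrist_force: [-0.5, 0.6, -0.1]
gripper_width: 0.175
```

```bash
python3 - <<'E'
from h import *
st(); plan(.5058,.2857,.2,-72.5)
E
```

```text
t 3.17 tcp [0.5059 0.2851 0.082 ] yaw -72.53 tilt [-0.  0.] cmd {'pos': [0.5058, 0.2857, 0.0825], 'yaw': -72.5} F [-0.48  0.59 -0.07] M [-0.03 -0.03 -0.02] w 0.175 j [ 45.4  26.2 -16.7  -0.  -47.1  62.1]
turn x -0.00 shift -0.1175 0.0000 0.0000  len 0.118
```

Emit:
{"op": "move_arm", "data": {
  "increments": [0,0,0,-0.01,0,0,0,0,0,0,-0.02,0,0,0,0,0,0,-0.035,0,0,0,0,0,0,-0.05,0,0,0,0,0,0,-0.065,0,0,0,0,0,0,-0.08,0,0,0,0,0,0,-0.1,0,0,0,0,0,0,-0.1175,0,0,0,0,0,0,-0.1175,0,0,0,0,0,0,-0.1175,0,0,0]
}}

```text
time_s: 4.0
tcp_pos: [0.5062, 0.2854, 0.2013]
ee_rot: [[0.002, 0.3, -0.954], [0.003, -0.954, -0.3], [-1.0, -0.002, -0.003]]
wrist_force: [-0.3, -0.0, -1.0]
gripper_width: 0.167
```

```bash
python3 - <<'E'
from h import *
st(); plan(.60,-.02,.2,-73)
cap('wrist','w3')
E
```

```text
t 4.0 tcp [0.5062 0.2854 0.2013] yaw -72.54 tilt [0.0023 0.0026] cmd {'pos': [0.5058, 0.2857, 0.2], 'yaw': -72.5} F [-0.32 -0.01 -0.99] M [-0.08  0.02 -0.01] w 0.167 j [ 45.4  19.   -8.6  -0.  -62.3  62.1]
turn x 0.50 shift -0.0000 0.3199 0.0021  len 0.320
```

View pics/w3.png

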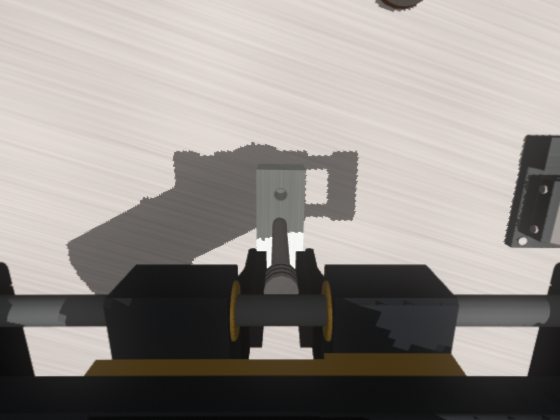

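Pin lifted, upright at (280,275). Moving to view the V-block.

```bash
python3 - <<'E'
from h import *
json.dump({'pos':[.5058,.2857,.2],'yaw':-72.5},open('cmd.json','w'))
plan(.54,.01,.22,-73)
E
```

```text
turn x 0.50 shift -0.0200 0.2732 0.0503  len 0.279
```

Emit:
{"op": "move_arm", "data": {
  "increments": [0.5,0,0,-0.02,0.02,0.004,0,0.5,0,0,-0.02,0.05,0.009,0,0.5,0,0,-0.02,0.085,0.016,0,0.5,0,0,-0.02,0.12,0.022,0,0.5,0,0,-0.02,0.155,0.029,0,0.5,0,0,-0.02,0.19,0.035,0,0.5,0,0,-0.02,0.225,0.042,0,0.5,0,0,-0.02,0.25,0.046,0,0.5,0,0,-0.02,0.265,0.049,0,0.5,0,0,-0.02,0.2732,0.0503,0,0.5,0,0,-0.02,0.2732,0.0503,0,0.5,0,0,-0.02,0.2732,0.0503,0]
}}

```text
time_s: 5.05
tcp_pos: [0.5396, 0.0095, 0.2188]
ee_rot: [[-0.002, 0.291, -0.957], [-0.0, -0.957, -0.291], [-1.0, -0.0, 0.001]]
wrist_force: [-0.5, 0.7, -0.5]
gripper_width: 0.167
```

```bash
python3 - <<'E'
from h import *
r.capture('top');s=st(); im=cap('wrist','w4');np.save('w4s.npy',np.array([s],dtype=object))
E
```

```text
t 5.1 tcp [0.5397 0.01   0.219 ] yaw -73.00 tilt [-0.001 -0.   ] cmd {'pos': [0.54, 0.01, 0.22], 'yaw': -73} F [-0.28  0.27 -0.64] M [-0.03 -0.06  0.06] w 0.167 j [ 18.3  14.3 -12.5  -0.  -63.2  88.7]
```

View pics/w4.png

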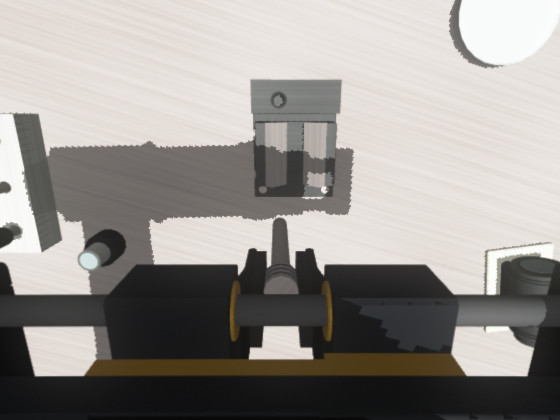

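V-block upright at u 250–341, v 80–196; hole at about (278,100).

```bash
python3 - <<'E'
from h import *
im=cv2.imread('pics/w4.png')
cv2.imwrite('pics/z3.png',cv2.resize(im[70:205,240:350],None,fx=4.4,fy=4.4,interpolation=cv2.INTER_CUBIC))
E
```

```text
(no output)
```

View pics/z3.png

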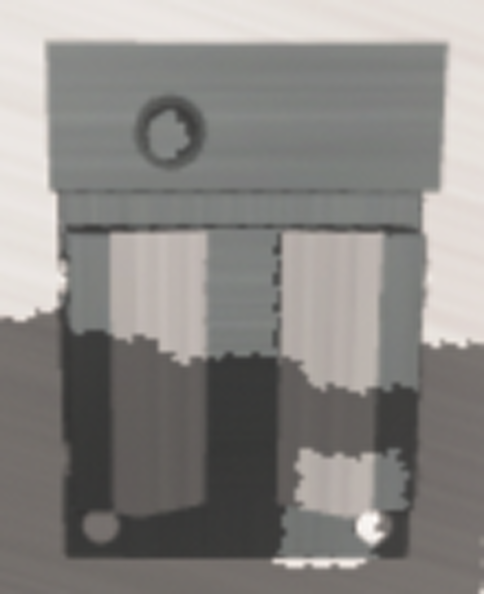

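```bash
python3 - <<'E'
from h import *
s=np.load('w4s.npy',allow_pickle=True)[0];C=cam('wrist',s)
f=lambda a,b:(240+a/4.4-.39,70+b/4.4-.39)
h=onz(C,[f(170.5,131),f(134,131),f(206,131),f(170,94),f(170,168)],.034);print('hole',h, np.linalg.norm(h[1]-h[2]),np.linalg.norm(h[3]-h[4]))
P=onz(C,[f(46,42),f(447,42),f(439.5,190),f(51,190)],.034);print(P)
n=np.linalg.norm;print('sizes',n(P[0]-P[1]),n(P[2]-P[3]),n(P[0]-P[3]),n(P[1]-P[2]))
for a,b in((1,0),(2,3)):
    d=P[b]-P[a];print('y-axis ang',np.degrees(np.arctan2(d[1],d[0]))-90)
for a,b in((3,0),(2,1)):
    d=P[b]-P[a];print('x ang',np.degrees(np.arctan2(d[1],d[0])))
# plate top edges at z=.05,: outer y +-23 at v ; x=+30 end (230) and 
Q=onz(C,[f(109,232),f(383,232),f(112,505),f(377,505)],.05);print('plates',Q,n(Q[0]-Q[1]),n(Q[0]-Q[2]))
for a in(17.0,17.3):
  A=np.radians(a);X=np.array([np.cos(A),np.sin(A),0]);Y=np.array([-np.sin(A),np.cos(A),0])
  print(a,'origin from block',P.mean(0)-.053*X,'from hole',h[0]-.05*X-.016*Y,'from plates',(Q.mean(0)), 'hole pred',P.mean(0)-.003*X+.016*Y)
E
```

```text
hole [[0.6202386  0.03646978 0.034     ]
 [0.61797803 0.04385256 0.034     ]
 [0.6224362  0.02928928 0.034     ]
 [0.62727104 0.03871747 0.034     ]
 [0.61304656 0.03439465 0.034     ]] 0.015230378041000076 0.014866830987672735
[[ 0.62947664  0.06636108  0.034     ]
 [ 0.65386917 -0.01342791  0.034     ]
 [ 0.62558214 -0.02200537  0.034     ]
 [ 0.60128682  0.05741851  0.034     ]]
sizes 0.08343427728428336 0.08305669366853645 0.029574230226423998 0.02955890800859638
y-axis ang 16.999075453173276
y-axis ang 17.008574272096027
x ang 17.60044077626076
x ang 16.86884647697976
plates [[ 0.59740665  0.04260459  0.05      ]
 [ 0.61386289 -0.01118393  0.05      ]
 [ 0.54269272  0.02599579  0.05      ]
 [ 0.55947519 -0.02879437  0.05      ]] 0.0562495550079328 0.05717924109836347
17.0 origin from block [0.57686954 0.00659088 0.034     ] from hole [0.57710131 0.00655032 0.034     ] from plates [0.57835936 0.00715552 0.05      ] hole pred [0.62000683 0.03651034 0.034     ]
17.3 origin from block [0.57695137 0.00632571 0.034     ] from hole [0.57725856 0.00632486 0.034     ] from plates [0.57835936 0.00715552 0.05      ] hole pred [0.61993141 0.03647063 0.034     ]
```

```bash
python3 - <<'E'
from h import *
s=np.load('w4s.npy',allow_pickle=True)[0];C=cam('wrist',s)
R=np.array(s['ee_rot']);p=np.array(s['tcp_pos'])
print('knob ctr, shank, foot axis px',proj(C,[p-R[:,0]*d for d in(.019,.011,.003,-.077)]))
im=cv2.imread('pics/w4.png')
cv2.imwrite('pics/z4.png',cv2.resize(im[205:305,235:330],None,fx=6,fy=6,interpolation=cv2.INTER_CUBIC))
plan(.6201,.0365,.14,-73)
E
```

```text
knob ctr, shank, foot axis px [[279.31912359 292.95878599]
 [279.39633315 284.01343738]
 [279.46640814 275.89396169]
 [279.92371101 222.89004241]]
turn x 0.00 shift 0.0800 -0.0019 -0.0843  len 0.116
```

View pics/z4.png

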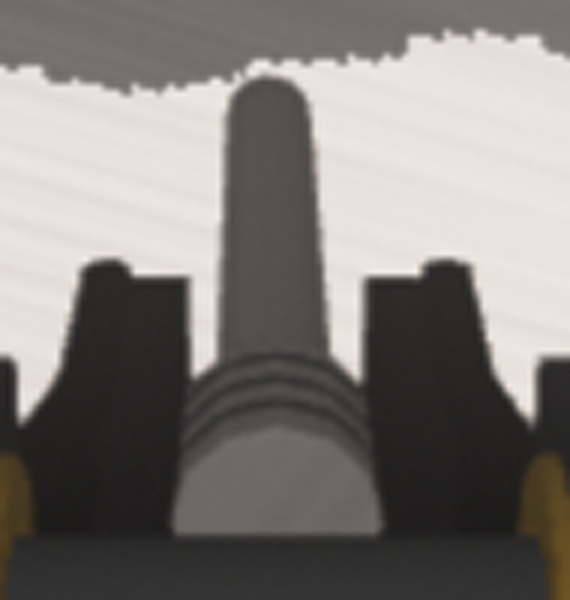

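Emit:
{"op": "move_arm", "data": {
  "increments": [0,0,0,0.01,-0.0004,-0.02,0,0,0,0,0.02,-0.0008,-0.04,0,0,0,0,0.03,-0.0015,-0.06,0,0,0,0,0.045,-0.0019,-0.075,0,0,0,0,0.06,-0.0019,-0.0843,0,0,0,0,0.08,-0.0019,-0.0843,0,0,0,0,0.08,-0.0019,-0.0843,0,0,0,0,0.08,-0.0019,-0.0843,0,0,0,0,0.08,-0.0019,-0.0843,0,0,0,0,0.08,-0.0019,-0.0843,0]
}}

```text
time_s: 5.98
tcp_pos: [0.6207, 0.0363, 0.1413]
ee_rot: [[0.003, 0.293, -0.956], [0.001, -0.956, -0.293], [-1.0, 0.0, -0.003]]
wrist_force: [-1.0, -0.5, -0.3]
gripper_width: 0.167
```

```bash
python3 - <<'E'
from h import *
cap('top','t5');s=st();C=cam('wrist',s);im=cap('wrist','w5');cap('side','s5')
a=im[120:310,200:360,::-1];cv2.imwrite('pics/z5.png',cv2.resize(a,None,fx=3.1,fy=3.1,interpolation=cv2.INTER_CUBIC))
print(proj(C,[[.6201,.0365,.034]]))
E
```

```text
t 6.03 tcp [0.6206 0.0362 0.1413] yaw -73.00 tilt [0.0029 0.0006] cmd {'pos': [0.6201, 0.0365, 0.14], 'yaw': -73} F [ 0.19 -0.25 -0.36] M [ 0.   -0.    0.05] w 0.166 j [ 18.2  25.8  -7.1   0.  -56.9  88.8]
[[279.39589237 211.5057906 ]]
```

View pics/z5.png

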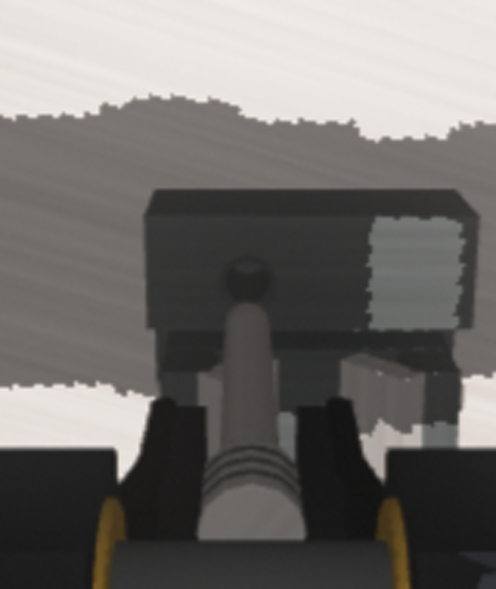

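Hole at about (280,211) with the foot at (280,218), lined up. Lowering in slow steps.

Emit:
{"op": "move_arm", "data": {
  "increments": [0,0,0,0.005,0,0,0,0,0,0,0.01,0,0,0,0,0,0,0.015,0,0,0,0,0,0,0.02,0,0,0,0,0,0,0.024,0,0,0,0,0,0,0.027,0,0,0,0,0,0,0.03,0,0,0,0,0,0,0.033,0,0,0]
}}

```text
time_s: 6.8
tcp_pos: [0.6201, 0.0358, 0.1062]
ee_rot: [[-0.0, 0.292, -0.956], [-0.0, -0.956, -0.292], [-1.0, 0.0, 0.0]]
wrist_force: [-0.6, 0.2, -1.0]
gripper_width: 0.173
```

```bash
python3 - <<'E'
from h import *
c=json.load(open('cmd.json'));c['pos'][2]-=.033;json.dump(c,open('cmd.json','w'))
s=st();C=cam('wrist',s);im=cap('wrist','w6')
a=im[120:310,200:360,::-1];cv2.imwrite('pics/z6.png',cv2.resize(a,None,fx=3.1,fy=3.1,interpolation=cv2.INTER_CUBIC))
E
```

```text
t 6.8 tcp [0.6201 0.0358 0.1062] yaw -73.03 tilt [-0.     -0.0001] cmd {'pos': [0.6201, 0.0365, 0.10700000000000001], 'yaw': -73} F [-0.62  0.17 -1.04] M [-0.07 -0.01 -0.08] w 0.173 j [ 18.2  27.9  -9.3   0.  -52.8  88.8]
```

View pics/z6.png

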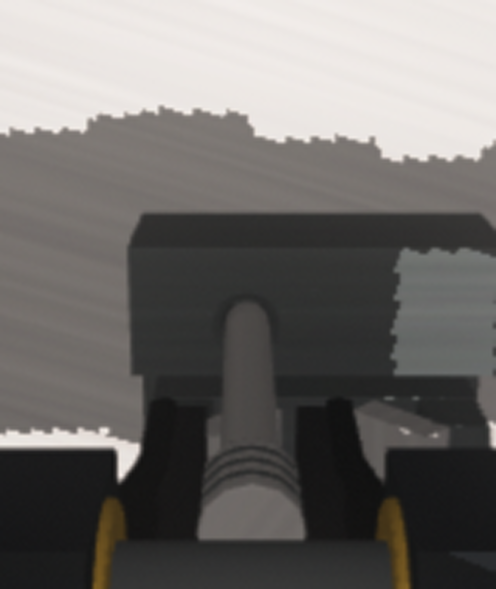

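The foot is inside the hole (foot z ≈ 28 mm, no force). Lowering the rest.

Emit:
{"op": "move_arm", "data": {
  "increments": [0,0,0,0.004,0,0,0,0,0,0,0.008,0,0,0,0,0,0,0.012,0,0,0,0,0,0,0.016,0,0,0,0,0,0,0.019,0,0,0,0,0,0,0.021,0,0,0,0,0,0,0.023,0,0,0,0,0,0,0.024,0,0,0,0,0,0,0.024,0,0,0]
}}

```text
time_s: 7.6
tcp_pos: [0.6199, 0.0358, 0.0823]
ee_rot: [[-0.0, 0.292, -0.956], [-0.0, -0.956, -0.292], [-1.0, -0.0, 0.0]]
wrist_force: [0.4, -0.4, -0.7]
gripper_width: 0.166
```

```bash
python3 - <<'E'
from h import *
c=json.load(open('cmd.json'));c['pos'][2]-=.024;json.dump(c,open('cmd.json','w'))
s=st()
E
```

```text
t 7.6 tcp [0.6199 0.0358 0.0823] yaw -73.03 tilt [-0.0003 -0.0001] cmd {'pos': [0.6201, 0.0365, 0.08300000000000002], 'yaw': -73} F [ 0.43 -0.41 -0.69] M [0.   0.03 0.04] w 0.166 j [ 18.2  29.4 -10.7  -0.  -49.9  88.8]
```

Emit:
{"op": "move_arm", "data": {
  "increments": [0,0,0,0,0,0,0.087,0,0,0,0,0,0,0.087,0,0,0,0,0,0,0.087,0,0,0,0,0,0,0.087,0,0,0,0,0,0,0.087,0,0,0,-0.01,0,0,0.087,0,0,0,-0.03,0,0,0.087,0,0,0,-0.06,0,0,0.087,0,0,0,-0.1,0,0,0.087,0,0,0,-0.137,0,0,0.087,0,0,0,-0.137,0,0,0.087,0,0,0,-0.137,0,0,0.087]
}}

```text
time_s: 8.6
tcp_pos: [0.6215, 0.0361, 0.2238]
ee_rot: [[0.008, 0.292, -0.956], [0.002, -0.956, -0.292], [-1.0, 0.0, -0.008]]
wrist_force: [-0.0, 0.1, -1.0]
gripper_width: 0.964
```

```bash
python3 - <<'E'
from h import *
c=json.load(open('cmd.json'));c['pos'][2]=.22;json.dump(c,open('cmd.json','w'))
s=st();C=cam('wrist',s);im=cap('wrist','w7')
print(proj(C,[[.6201,.0365,.1]]))
plan(.46,-.29,.22,-66)
E
```

```text
t 8.6 tcp [0.6215 0.0361 0.2238] yaw -73.02 tilt [0.0076 0.0021] cmd {'pos': [0.6201, 0.0365, 0.22], 'yaw': -73} F [-0.03  0.05 -1.04] M [-0.06  0.07 -0.02] w 0.964 j [ 18.2  21.8  -0.9   0.  -66.8  88.8]
[[279.1577573  207.45384989]]
turn x -7.00 shift -0.0000 0.2654 0.2486  len 0.364
```

View pics/w7.png

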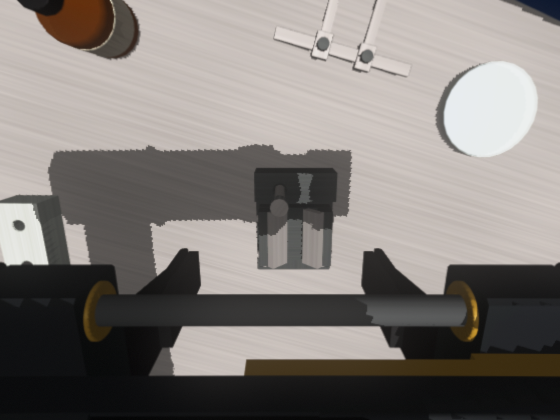

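Pin knob at (279,207), exactly where a fully home pin projects. On to viewing the barrel.

```bash
python3 - <<'E'
from h import *
json.dump({'pos':[.6201,.0365,.22],'yaw':-73},open('cmd.json','w'))
plan(.455,-.317,.22,-66)
E
```

```text
turn x -7.00 shift -0.0000 0.2898 0.2612  len 0.390
```

Emit:
{"op": "move_arm", "data": {
  "increments": [-7,0,0,0,0.2898,0.2612,0.087,-7,0,0,0,0.2898,0.2612,0.087,-7,0,0,0,0.2898,0.2612,0.087,-7,0,0,0,0.2898,0.2612,0.087,-7,0,0,0,0.2898,0.2612,0.087,-7,0,0,0,0.2898,0.2612,0.087,-7,0,0,0,0.2898,0.2612,0.087,-7,0,0,0,0.2898,0.2612,0.087,-7,0,0,0,0.2898,0.2612,0.087,-7,0,0,0,0.2898,0.2612,0.087,-7,0,0,0,0.2898,0.2612,0.087,-7,0,0,0,0.2898,0.2612,0.087]
}}

```text
time_s: 9.65
tcp_pos: [0.4536, -0.318, 0.2183]
ee_rot: [[-0.002, 0.404, -0.915], [0.001, -0.915, -0.404], [-1.0, -0.002, 0.002]]
wrist_force: [0.1, -0.0, 0.2]
gripper_width: 1.0
```

```bash
python3 - <<'E'
from h import *
cap('side','s8');cap('top','t8');s=st();cap('wrist','w8');np.save('w8s.npy',np.array([s],dtype=object))
E
```

```text
t 9.75 tcp [ 0.4547 -0.3169  0.2188] yaw -66.00 tilt [-0.0015  0.0008] cmd {'pos': [0.455, -0.317, 0.22], 'yaw': -66} F [ 0.22 -0.28 -0.51] M [-0.02 -0.02  0.01] w 0.999 j [-18.1  15.7 -10.6  -0.  -63.8 132.1]
```

View pics/w8.png

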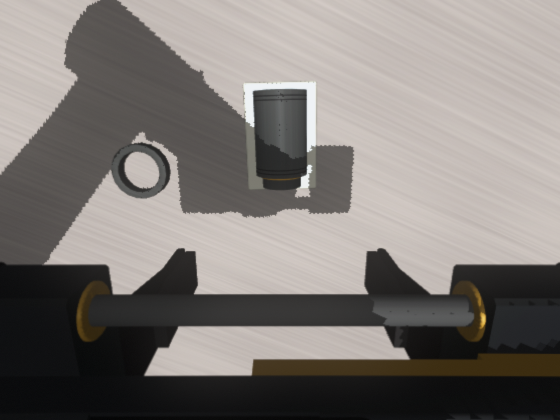

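Barrel at u 253–307, v 90–188, nose at the bottom (v 178–188), on the white rest (244–316 × 82–188).

```bash
python3 - <<'E'
from h import *
im=cv2.imread('pics/w8.png')
cv2.imwrite('pics/z8.png',cv2.resize(im[75:200,230:330],None,fx=4.8,fy=4.8,interpolation=cv2.INTER_CUBIC))
E
```

```text
(no output)
```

View pics/z8.png

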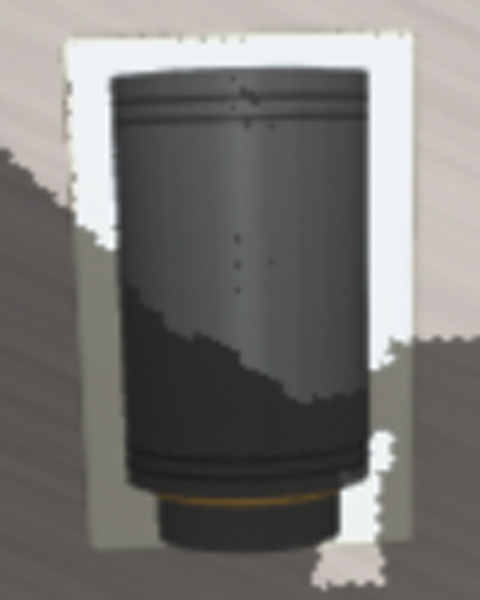

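```bash
python3 - <<'E'
from h import *
s=np.load('w8s.npy',allow_pickle=True)[0];C=cam('wrist',s)
f=lambda a,b:(230+a/4.8-.4,75+b/4.8-.4)
o,d=rays(C,[f(111,85),f(127,468),f(369,85),f(368,475)])
d/=np.linalg.norm(d,axis=1)[:,None]
n1=np.cross(d[0],d[1]);n1/=np.linalg.norm(n1);n2=np.cross(d[2],d[3]);n2/=np.linalg.norm(n2)
b=n1+n2 if n1@n2<0 else n1-n2
# line: b.(p-o)=0,z=.0346
z=.0346
dirv=np.array([-b[1],b[0],0]);dirv/=np.linalg.norm(dirv);dirv*=np.sign(dirv[0])
p0=np.array([.5,0,z]);p0[1]=o[1]-(b[0]*(.5-o[0])+b[2]*(z-o[2]))/b[1]
print('axis ang',np.degrees(np.arctan2(dirv[1],dirv[0])),p0)
# radius check: distance from axis to planes
print('radii',abs((p0-o)@n1),abs((p0-o)@n2))
R=onz(C,[f(240,68)],.0346+.025)[0];N=onz(C,[f(250,551)],.0346+.019)[0];B=onz(C,[f(248,495)],.0346+.025)[0]
tr=(R-p0)@dirv;tn=(N-p0)@dirv;tb=(B-p0)@dirv
print('rear',tr,'nose',tn,'shoulder',tb,'len',tr-tn,tr-tb)
for t in(tr-.045,tn+.045):print('origin',p0+dirv*t)
P=onz(C,[f(66,38),f(413,33),f(412,540),f(92,549)],.006);print('rest',P,P.mean(0),np.linalg.norm(P[0]-P[1]),np.linalg.norm(P[0]-P[3]),np.degrees(np.arctan2(*(P[0]-P[3])[[1,0]])),np.degrees(np.arctan2(*(P[1]-P[2])[[1,0]])))
print('base z cam',o)
E
```

```text
axis ang -42.715834198555406 [ 5.00000000e-01 -4.25186596e+01  3.46000000e-02]
radii 38.111019495213924 38.11101949521392
rear -28.625545938693516 nose -28.65908047782446 shoulder -28.654565652378068 len 0.03353453913094384 0.029019713684551363
origin [-20.56502855 -23.06962935   0.0346    ]
origin [-20.52354185 -23.10793341   0.0346    ]
rest [[ 0.53200734 -0.24177453  0.006     ]
 [ 0.56211866 -0.3069584   0.006     ]
 [ 0.46543336 -0.3532879   0.006     ]
 [ 0.43407251 -0.28813643  0.006     ]] [ 0.49840797 -0.29753932  0.006     ] 0.07180270784276549 0.1083543124538938 25.33265641827517 25.602728066803067
base z cam [ 0.52585854 -0.28590852  0.37223243]
```

```bash
python3 - <<'E'
from h import *
s=np.load('w8s.npy',allow_pickle=True)[0];C=cam('wrist',s)
f=lambda a,b:(230+a/4.8-.4,75+b/4.8-.4)
o,d=rays(C,[f(111,85),f(127,468),f(369,85),f(368,475)])
d/=np.linalg.norm(d,axis=1)[:,None]
n1=np.cross(d[0],d[1]);n1/=np.linalg.norm(n1);n2=np.cross(d[2],d[3]);n2/=np.linalg.norm(n2)
b=n1+n2
z=.0346
dirv=np.array([-b[1],b[0],0]);dirv/=np.linalg.norm(dirv);dirv*=np.sign(dirv[0])
p0=np.array([.5,0,z]);p0[1]=o[1]-(b[0]*(.5-o[0])+b[2]*(z-o[2]))/b[1]
print('axis ang',np.degrees(np.arctan2(dirv[1],dirv[0])),p0)
print('radii',abs((p0-o)@n1),abs((p0-o)@n2))
R=onz(C,[f(240,68)],.0346+.025)[0];N=onz(C,[f(250,551)],.0346+.019)[0];B=onz(C,[f(248,495)],.0346+.025)[0]
tr=(R-p0)@dirv;tn=(N-p0)@dirv;tb=(B-p0)@dirv
print('rear',tr,'nose',tn,'shoulder',tb,'len',tr-tn,tr-tb)
for t in(tr-.045,tn+.045):print('origin',p0+dirv*t)
E
```

```text
axis ang 25.16725901446676 [ 0.5       -0.2965312  0.0346   ]
radii 0.024709206746102386 0.024709206746102434
rear 0.043099211170185614 nose -0.04618280158722341 shoulder -0.03381582741583893 len 0.08928201275740902 0.07691503858602455
origin [ 0.49827965 -0.29733954  0.0346    ]
origin [ 0.49892948 -0.29703421  0.0346    ]
```

```bash
python3 - <<'E'
from h import *
plan(.5013,-.2959,.09,-64.7)
E
```

```text
turn x -1.30 shift 0.1300 -0.0004 -0.0509  len 0.140
```

Emit:
{"op": "move_arm", "data": {
  "increments": [-1.3,0,0,0.02,-0.0004,-0.02,0.087,-1.3,0,0,0.04,-0.0004,-0.035,0.087,-1.3,0,0,0.06,-0.0004,-0.0509,0.087,-1.3,0,0,0.08,-0.0004,-0.0509,0.087,-1.3,0,0,0.1,-0.0004,-0.0509,0.087,-1.3,0,0,0.115,-0.0004,-0.0509,0.087,-1.3,0,0,0.13,-0.0004,-0.0509,0.087,-1.3,0,0,0.13,-0.0004,-0.0509,0.087,-1.3,0,0,0.13,-0.0004,-0.0509,0.087,-1.3,0,0,0.13,-0.0004,-0.0509,0.087,-1.3,0,0,0.13,-0.0004,-0.0509,0.087]
}}

```text
time_s: 10.72
tcp_pos: [0.5022, -0.2964, 0.0909]
ee_rot: [[0.002, 0.428, -0.904], [-0.001, -0.904, -0.428], [-1.0, 0.002, -0.002]]
wrist_force: [0.2, 0.2, -1.3]
gripper_width: 0.996
```

```bash
python3 - <<'E'
from h import *
s=st();C=cam('wrist',s);cap('wrist','w9')
X=np.array([np.cos(np.radians(25.2)),np.sin(np.radians(25.2)),0]);Y=np.array([-X[1],X[0],0]);o=np.array([.4986,-.2972,.0346])
print(proj(C,[o+.045*X+.025*Y,o+.045*X-.025*Y,o+.045*X+[0,0,.025],o+.0*X+[0,0,.025]]))
E
```

```text
t 10.72 tcp [ 0.5022 -0.2964  0.0909] yaw -64.67 tilt [ 0.0023 -0.0009] cmd {'pos': [0.5013, -0.2959, 0.09], 'yaw': -64.7} F [ 0.23  0.17 -1.26] M [-0.06  0.01 -0.  ] w 0.996 j [-14.6  25.7 -16.    0.  -48.2 130. ]
[[237.91375108 169.34621632]
 [319.68597138 169.55126913]
 [278.62451516 177.24925195]
 [278.54384397 253.87632074]]
```

View pics/w9.png

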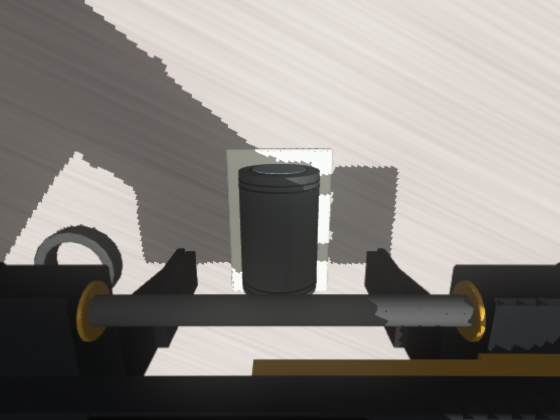

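Barrel centred at u ≈ 279 between the fingers (195/365), edges (238/320) as predicted. Descending.

Emit:
{"op": "move_arm", "data": {
  "increments": [0,0,0,0.01,0,0,0.087,0,0,0,0.02,0,0,0.087,0,0,0,0.03,0,0,0.087,0,0,0,0.04,0,0,0.087,0,0,0,0.05,0,0,0.087,0,0,0,0.056,0,0,0.087,0,0,0,0.06,0,0,0.087,0,0,0,0.06,0,0,0.087,0,0,0,0.06,0,0,0.075,0,0,0,0.06,0,0,0.07,0,0,0,0.06,0,0,0.065,0,0,0,0.06,0,0,0.06]
}}

```text
time_s: 11.77
tcp_pos: [0.5015, -0.2967, 0.0301]
ee_rot: [[0.001, 0.427, -0.904], [-0.0, -0.904, -0.427], [-1.0, 0.001, -0.001]]
wrist_force: [0.9, -0.5, -0.5]
gripper_width: 0.782
```

Emit:
{"op": "move_arm", "data": {
  "increments": [0,0,0,0,0,0,0.056,0,0,0,0,0,0,0.052,0,0,0,0,0,0,0.05,0,0,0,0,0,0,0.048,0,0,0,0,0,0,0.04,0,0,0,0,0,0,0.03,0,0,0,0,0,0,0.02,0,0,0,0,0,0,0.0,0,0,0,0,0,0,0.0,0,0,0,0,0,0,0.0]
}}

```text
time_s: 12.6
tcp_pos: [0.5008, -0.2961, 0.0296]
ee_rot: [[-0.001, 0.427, -0.904], [0.001, -0.904, -0.427], [-1.0, -0.001, 0.0]]
wrist_force: [-1.9, 5.9, 2.0]
gripper_width: 0.569
```

```bash
python3 - <<'E'
from h import *
c=json.load(open('cmd.json'));c['pos'][2]=.03;json.dump(c,open('cmd.json','w'))
st()
E
```

```text
t 12.6 tcp [ 0.5008 -0.2961  0.0296] yaw -64.73 tilt [-0.0007  0.0006] cmd {'pos': [0.5013, -0.2959, 0.03], 'yaw': -64.7} F [-1.9   5.89  1.98] M [ 1.56  0.35 -0.02] w 0.569 j [-14.7  30.3 -19.1  -0.  -40.7 130. ]
```

Emit:
{"op": "move_arm", "data": {
  "increments": [0,0,0,-0.003,0,0,0,0,0,0,-0.008,0,0,0,0,0,0,-0.015,0,0,0,0,0,0,-0.025,0,0,0,0,0,0,-0.04,0,0,0,0,0,0,-0.06,0,0,0,0,0,0,-0.08,0,0,0,0,0,0,-0.1,0,0,0,0,0,0,-0.12,0,0,0,0,0,0,-0.14,0,0,0,0,0,0,-0.14,0,0,0,0,0,0,-0.14,0,0,0]
}}

```text
time_s: 13.6
tcp_pos: [0.5017, -0.2968, 0.1713]
ee_rot: [[0.004, 0.427, -0.904], [-0.001, -0.904, -0.427], [-1.0, 0.002, -0.003]]
wrist_force: [-0.1, 0.8, -3.7]
gripper_width: 0.57
```

```bash
python3 - <<'E'
from h import *
c=json.load(open('cmd.json'));c['pos'][2]=.17;json.dump(c,open('cmd.json','w'))
r.capture('top');s=st();C=cam('wrist',s);cap('wrist','w10');cap('side','s10')
R=np.array(s['ee_rot']);p=np.array(s['tcp_pos'])
# barrel pts in tool: axis 13 below tip => x_tool = 8-13=-5mm ; rear at -z tool by 42mm from TCP (grip +3)
T=lambda x,y,z:p+R@np.array([x,y,z])
print(proj(C,[T(-.005,-.025,-.042),T(-.005,.025,-.042),T(-.030,0,-.042)]))
E
```

```text
t 13.65 tcp [ 0.5007 -0.2964  0.1696] yaw -64.76 tilt [0.0004 0.0005] cmd {'pos': [0.5013, -0.2959, 0.17], 'yaw': -64.7} F [-0.16  0.33 -3.07] M [-0.08  0.03 -0.03] w 0.563 j [-14.7  20.7 -10.8  -0.  -58.4 130. ]
[[223.21725951 191.71001862]
 [336.61670284 191.77835196]
 [279.72749867 207.3865487 ]]
```

View pics/w10.png

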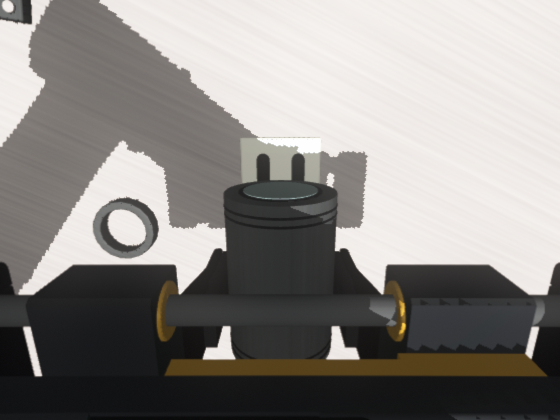

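View pics/s10.png

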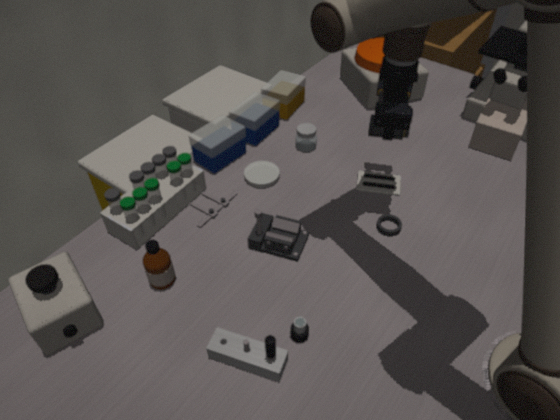

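Barrel is held level and centred (edges 224/337 vs 223/337 predicted); side view shows nothing else disturbed. Moving above the V, 6 mm short of the pin.

```bash
python3 - <<'E'
from h import *
plan(.5736,.0052,.17,-73)
E
```

```text
turn x 8.30 shift -0.0000 -0.2413 -0.1940  len 0.310
```

Emit:
{"op": "move_arm", "data": {
  "increments": [2,0,0,0,-0.016,-0.013,0,4,0,0,0,-0.04,-0.032,0,6,0,0,0,-0.07,-0.056,0,8.3,0,0,0,-0.1,-0.08,0,8.3,0,0,0,-0.13,-0.104,0,8.3,0,0,0,-0.16,-0.129,0,8.3,0,0,0,-0.19,-0.153,0,8.3,0,0,0,-0.215,-0.173,0,8.3,0,0,0,-0.233,-0.187,0,8.3,0,0,0,-0.2413,-0.194,0,8.3,0,0,0,-0.2413,-0.194,0,8.3,0,0,0,-0.2413,-0.194,0]
}}

```text
time_s: 14.75
tcp_pos: [0.5729, 0.0044, 0.1684]
ee_rot: [[-0.003, 0.293, -0.956], [-0.001, -0.956, -0.293], [-1.0, -0.0, 0.003]]
wrist_force: [-0.4, 0.1, -2.5]
gripper_width: 0.569
```

```bash
python3 - <<'E'
from h import *
r.capture('top');s=st();C=cam('wrist',s);im=cap('wrist','w11')
cv2.imwrite('pics/z11.png',cv2.resize(im[100:300,180:380,::-1],None,fx=3,fy=3,interpolation=cv2.INTER_CUBIC))
print(proj(C,[[.6200,.036,.1]]))
E
```

```text
t 14.8 tcp [0.5728 0.0037 0.1686] yaw -73.05 tilt [-0.0022 -0.0007] cmd {'pos': [0.5736, 0.0052, 0.17], 'yaw': -73} F [-0.16  0.13 -2.62] M [-0.1   0.01  0.01] w 0.567 j [ 16.6  20.  -12.1   0.  -58.   90.4]
[[252.89499618 145.37348344]]
```

View pics/z11.png

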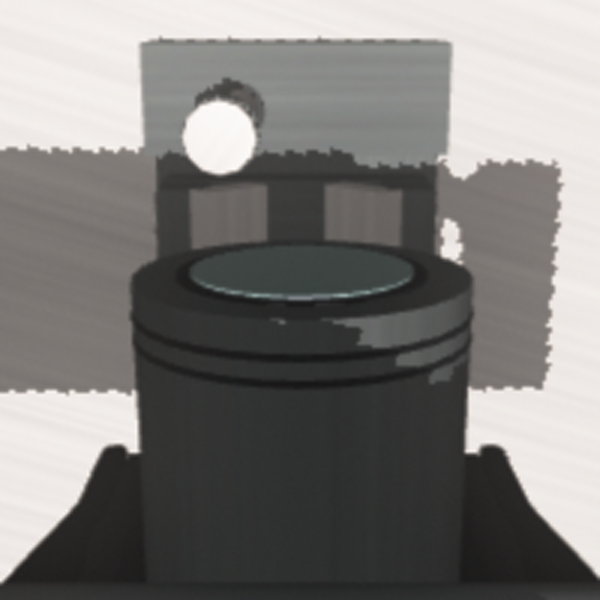

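```bash
python3 - <<'E'
from h import *
for i in range(3): st(); r.capture('top')
E
```

```text
t 14.85 tcp [0.5729 0.0034 0.1689] yaw -73.10 tilt [-0.0018 -0.0005] cmd {'pos': [0.5736, 0.0052, 0.17], 'yaw': -73} F [-0.36 -0.38 -2.24] M [-0.11 -0.   -0.02] w 0.568 j [ 16.5  20.  -12.1  -0.  -58.   90.4]
t 14.9 tcp [0.573  0.0032 0.1691] yaw -73.12 tilt [-0.0012 -0.0004] cmd {'pos': [0.5736, 0.0052, 0.17], 'yaw': -73} F [-0.74  0.85 -2.95] M [-0.1  -0.03  0.03] w 0.561 j [ 16.5  20.  -12.1   0.  -58.   90.4]
t 14.95 tcp [0.5731 0.0032 0.1693] yaw -73.13 tilt [-0.0008 -0.0002] cmd {'pos': [0.5736, 0.0052, 0.17], 'yaw': -73} F [ 0.44 -0.34 -2.03] M [-0.06 -0.02  0.01] w 0.568 j [ 16.5  20.  -12.1   0.  -58.   90.4]
```

Emit:
{"op": "move_arm", "data": {
  "increments": [0,0,0,0.01,-0.001,0,0,0,0,0,0.02,-0.001,0,0,0,0,0,0.032,-0.001,0,0,0,0,0,0.044,-0.001,0,0,0,0,0,0.056,-0.001,0,0,0,0,0,0.068,-0.001,0,0,0,0,0,0.078,-0.001,0,0,0,0,0,0.087,-0.001,0,0,0,0,0,0.094,-0.001,0,0,0,0,0,0.098,-0.001,0,0,0,0,0,0.1,-0.001,0,0,0,0,0,0.1,-0.001,0,0]
}}

```text
time_s: 16.0
tcp_pos: [0.5733, 0.0054, 0.0693]
ee_rot: [[-0.0, 0.292, -0.956], [-0.0, -0.956, -0.292], [-1.0, 0.0, 0.0]]
wrist_force: [0.4, 0.8, -2.8]
gripper_width: 0.566
```

```bash
cat >> h.py <<'E'
V0=np.array([.5769,.0062,0]);VX=np.array([np.cos(np.radians(17)),np.sin(np.radians(17)),0]);VY=np.array([-VX[1],VX[0],0])
def vs():
    s=st();d=np.array(s['tcp_pos'])-V0;F=np.array(s['wrist_force'])
    print('  V: x %.2f y %.2f z %.2f mm'%(d@VX*1e3,d@VY*1e3,d[2]*1e3),' Fv',np.round([F@VX,F@VY,F[2]],2));return s
E
python3 - <<'E'
from h import *
json.dump({'pos':[.5736+.0003,.0052+.00096,.07],'yaw':-73},open('cmd.json','w'))
for i in range(3): vs(); r.capture('top')
cap('wrist','w12')
E
```

```text
t 16.0 tcp [0.5733 0.0054 0.0693] yaw -73.03 tilt [-0.0003 -0.0001] cmd {'pos': [0.5739, 0.00616, 0.07], 'yaw': -73} F [ 0.35  0.84 -2.84] M [-0.05 -0.06  0.03] w 0.566 j [ 16.7  26.5 -18.5   0.  -45.   90.2]
  V: x -3.72 y 0.29 z 69.28 mm  Fv [ 0.58  0.7  -2.84]
t 16.05 tcp [0.5735 0.0054 0.0698] yaw -73.02 tilt [0.0006 0.    ] cmd {'pos': [0.5739, 0.00616, 0.07], 'yaw': -73} F [-0.06  0.76 -2.61] M [-0.08 -0.11 -0.01] w 0.565 j [ 16.7  26.5 -18.4   0.  -45.   90.2]
  V: x -3.44 y 0.25 z 69.77 mm  Fv [ 0.17  0.74 -2.61]
t 16.1 tcp [0.5737 0.0055 0.07  ] yaw -73.02 tilt [0.0011 0.0002] cmd {'pos': [0.5739, 0.00616, 0.07], 'yaw': -73} F [-0.41  0.84 -2.62] M [-0.06  0.01  0.03] w 0.568 j [ 16.7  26.5 -18.4   0.  -45.   90.2]
  V: x -3.29 y 0.24 z 70.04 mm  Fv [-0.15  0.93 -2.62]
```

View pics/w12.png

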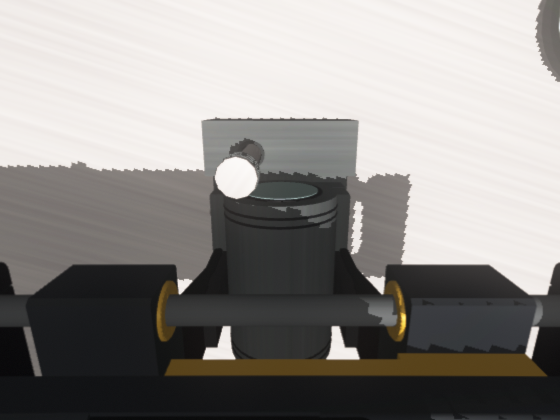

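Barrel hovers in the V with the knob (237,178) clear of its rear face. Lowering gently.

Emit:
{"op": "move_arm", "data": {
  "increments": [0,0,0,0.002,0,0,0,0,0,0,0.004,0,0,0,0,0,0,0.006,0,0,0,0,0,0,0.008,0,0,0,0,0,0,0.009,0,0,0,0,0,0,0.01,0,0,0,0,0,0,0.0105,0,0,0,0,0,0,0.011,0,0,0,0,0,0,0.011,0,0,0]
}}

```text
time_s: 16.95
tcp_pos: [0.5732, 0.0054, 0.0585]
ee_rot: [[-0.0, 0.292, -0.956], [-0.0, -0.956, -0.292], [-1.0, -0.0, 0.0]]
wrist_force: [-0.0, 0.8, -2.8]
gripper_width: 0.571
```

```bash
python3 - <<'E'
from h import *
json.dump({'pos':[.5739,.00616,.059],'yaw':-73},open('cmd.json','w'))
for i in range(2): vs(); r.capture('top')
E
```

```text
t 16.95 tcp [0.5732 0.0054 0.0585] yaw -73.03 tilt [-0.0001 -0.    ] cmd {'pos': [0.5739, 0.00616, 0.059], 'yaw': -73} F [-0.03  0.84 -2.75] M [-0.06 -0.06  0.02] w 0.571 j [ 16.7  27.4 -19.   -0.  -43.6  90.2]
  V: x -3.75 y 0.31 z 58.46 mm  Fv [ 0.22  0.81 -2.75]
t 17.0 tcp [0.5733 0.0054 0.0585] yaw -73.03 tilt [ 0. -0.] cmd {'pos': [0.5739, 0.00616, 0.059], 'yaw': -73} F [ 0.43  0.05 -2.91] M [-0.09 -0.04  0.04] w 0.567 j [ 16.7  27.4 -19.    0.  -43.6  90.2]
  V: x -3.71 y 0.30 z 58.54 mm  Fv [ 0.43 -0.08 -2.91]
```

Emit:
{"op": "move_arm", "data": {
  "increments": [0,0,0,0.0005,0,0,0,0,0,0,0.0005,0,0,0,0,0,0,0.001,0,0,0,0,0,0,0.001,0,0,0,0,0,0,0.0015,0,0,0,0,0,0,0.0015,0,0,0]
}}

```text
time_s: 17.55
tcp_pos: [0.5733, 0.0055, 0.0575]
ee_rot: [[0.0, 0.292, -0.956], [0.0, -0.956, -0.292], [-1.0, 0.0, -0.0]]
wrist_force: [-1.7, 0.5, 1.3]
gripper_width: 0.566
```

```bash
python3 - <<'E'
from h import *
json.dump({'pos':[.5739,.00616,.0575],'yaw':-73},open('cmd.json','w'))
for i in range(2): vs(); r.capture('top')
E
```

```text
t 17.55 tcp [0.5733 0.0055 0.0575] yaw -73.02 tilt [0.0003 0.    ] cmd {'pos': [0.5739, 0.00616, 0.0575], 'yaw': -73} F [-1.73  0.47  1.33] M [ 0.13  0.29 -0.03] w 0.566 j [ 16.7  27.4 -19.1   0.  -43.5  90.2]
  V: x -3.60 y 0.36 z 57.45 mm  Fv [-1.52  0.95  1.33]
t 17.6 tcp [0.5734 0.0055 0.0575] yaw -73.02 tilt [0.0004 0.    ] cmd {'pos': [0.5739, 0.00616, 0.0575], 'yaw': -73} F [-1.26  0.32  0.68] M [ 0.1   0.35 -0.06] w 0.568 j [ 16.7  27.4 -19.1   0.  -43.5  90.2]
  V: x -3.57 y 0.36 z 57.47 mm  Fv [-1.11  0.68  0.68]
```

Contact felt at TCP z ≈ 57.5 mm (predicted 57). Letting go so that it settles.

Emit:
{"op": "move_arm", "data": {
  "increments": [0,0,0,0,0,0,0.055,0,0,0,0,0,0,0.06,0,0,0,0,0,0,0.065,0,0,0,0,0,0,0.065,0,0,0,0,0,0,0.065,0,0,0,0,0,0,0.065,0,0,0,0,0,0,0.065,0,0,0,0,0,0,0.065]
}}

```text
time_s: 18.32
tcp_pos: [0.5733, 0.0054, 0.057]
ee_rot: [[0.0, 0.292, -0.956], [0.0, -0.956, -0.292], [-1.0, -0.0, -0.0]]
wrist_force: [-0.1, -0.9, -0.3]
gripper_width: 0.747
```

```bash
python3 - <<'E'
from h import *
for i in range(2): vs(); r.capture('top')
im=cap('wrist','w13')
cv2.imwrite('pics/z13.png',cv2.resize(im[100:300,180:380,::-1],None,fx=3,fy=3,interpolation=cv2.INTER_CUBIC))
E
```

```text
t 18.32 tcp [0.5733 0.0054 0.057 ] yaw -73.03 tilt [0. 0.] cmd {'pos': [0.5739, 0.00616, 0.0575], 'yaw': -73} F [-0.13 -0.87 -0.31] M [-0.08 -0.01  0.02] w 0.747 j [ 16.7  27.5 -19.1  -0.  -43.4  90.2]
  V: x -3.70 y 0.30 z 57.03 mm  Fv [-0.38 -0.79 -0.31]
t 18.37 tcp [0.5733 0.0054 0.057 ] yaw -73.03 tilt [0. 0.] cmd {'pos': [0.5739, 0.00616, 0.0575], 'yaw': -73} F [0.6  0.38 0.58] M [-0.01 -0.02  0.01] w 0.751 j [ 16.7  27.5 -19.1  -0.  -43.4  90.2]
  V: x -3.71 y 0.27 z 57.04 mm  Fv [0.68 0.19 0.58]
```

View pics/z13.png

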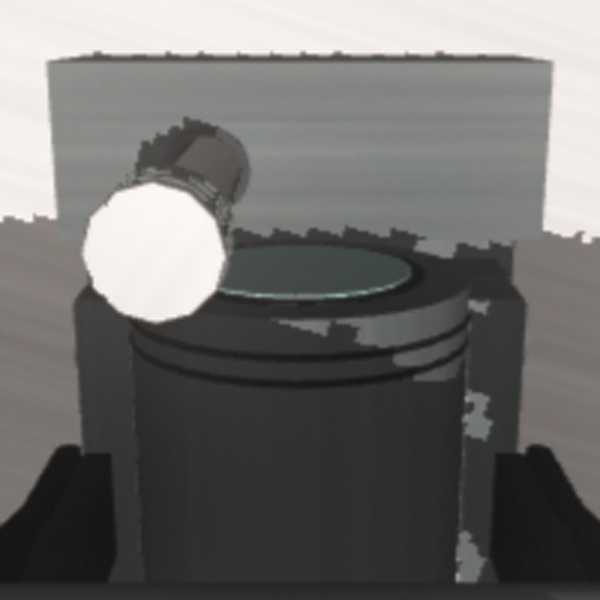

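Seated: barrel edges centred at u ≈ 280; the pin stands at left rear with a gap to the face. Regripping.

Emit:
{"op": "move_arm", "data": {
  "increments": [0,0,0,0,0,0,0.055,0,0,0,0,0,0,0.052,0,0,0,0,0,0,0.05,0,0,0,0,0,0,0.048,0,0,0,0,0,0,0.04,0,0,0,0,0,0,0.02,0,0,0,0,0,0,0.0,0,0,0,0,0,0,0.0,0,0,0,0,0,0,0.0]
}}

```text
time_s: 19.22
tcp_pos: [0.5732, 0.0058, 0.0571]
ee_rot: [[-0.0, 0.292, -0.956], [0.0, -0.956, -0.292], [-1.0, -0.0, -0.0]]
wrist_force: [-1.6, 3.9, 0.0]
gripper_width: 0.563
```

```bash
python3 - <<'E'
from h import *
for i in range(2): vs(); r.capture('top')
E
```

```text
t 19.22 tcp [0.5732 0.0058 0.0571] yaw -73.03 tilt [-0.      0.0004] cmd {'pos': [0.5739, 0.00616, 0.0575], 'yaw': -73} F [-1.62  3.89  0.05] M [ 1.14  0.41 -0.  ] w 0.563 j [ 16.8  27.5 -19.1  -0.  -43.4  90.2]
  V: x -3.69 y 0.71 z 57.08 mm  Fv [-0.41  4.19  0.05]
t 19.27 tcp [0.5731 0.0057 0.057 ] yaw -73.03 tilt [-0.0001  0.0004] cmd {'pos': [0.5739, 0.00616, 0.0575], 'yaw': -73} F [-1.98  3.87  1.3 ] M [ 1.27  0.45 -0.04] w 0.565 j [ 16.7  27.5 -19.1  -0.  -43.4  90.2]
  V: x -3.72 y 0.66 z 57.05 mm  Fv [-0.76  4.28  1.3 ]
```

Emit:
{"op": "move_arm", "data": {
  "increments": [0,0,0,0,-0.0004,0,0,0,0,0,0,-0.0004,-0.0005,0,0,0,0,0,-0.0004,-0.001,0,0,0,0,0,-0.0004,-0.0015,0,0,0,0,0,-0.0004,-0.002,0,0,0,0,0,-0.0004,-0.0025,0,0,0,0,0,-0.0004,-0.003,0,0,0,0,0,-0.0004,-0.0035,0,0,0,0,0,-0.0004,-0.004,0,0,0,0,0,-0.0004,-0.004,0]
}}

```text
time_s: 20.15
tcp_pos: [0.5733, 0.0058, 0.057]
ee_rot: [[-0.008, 0.291, -0.957], [-0.002, -0.957, -0.291], [-1.0, -0.001, 0.009]]
wrist_force: [-10.2, 2.3, 8.2]
gripper_width: 0.567
```

```bash
python3 - <<'E'
from h import *
for i in range(2): vs(); r.capture('top')
im=cap('wrist','w14')
cv2.imwrite('pics/z14.png',cv2.resize(im[100:300,180:380,::-1],None,fx=3,fy=3,interpolation=cv2.INTER_CUBIC))
E
```

```text
t 20.15 tcp [0.5733 0.0058 0.057 ] yaw -73.08 tilt [-0.0083 -0.002 ] cmd {'pos': [0.5739, 0.00616, 0.0575], 'yaw': -73} F [-10.19   2.29   8.18] M [ 0.64  2.69 -0.06] w 0.567 j [ 16.8  27.7 -18.7  -0.  -44.1  90.2]
  V: x -3.58 y 0.73 z 57.00 mm  Fv [-9.07  5.17  8.18]
t 20.2 tcp [0.5732 0.0058 0.057 ] yaw -73.08 tilt [-0.0083 -0.002 ] cmd {'pos': [0.5739, 0.00616, 0.0575], 'yaw': -73} F [-8.67  2.99  8.03] M [ 0.66  2.62 -0.04] w 0.572 j [ 16.8  27.7 -18.7  -0.  -44.1  90.2]
  V: x -3.62 y 0.72 z 56.98 mm  Fv [-7.42  5.4   8.03]
```

View pics/z14.png

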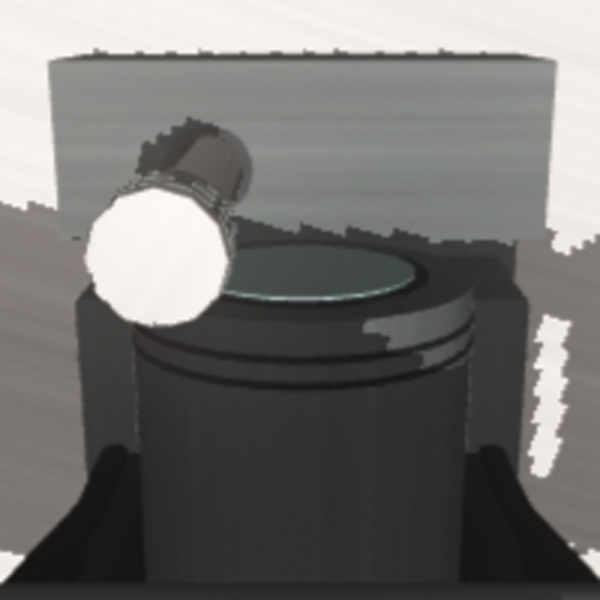

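```bash
python3 - <<'E'
from h import *
s=dict(r.sense()); a=np.radians(-73.03)
s['tcp_pos']=[.5733,.0054,.0570]
s['ee_rot']=[[0,np.cos(a),np.sin(a)],[0,np.sin(a),-np.cos(a)],[-1,0,0]]
C=cam('wrist',s)
f=lambda u,v:(180+u/3-.33,100+v/3-.33)
im=cv2.imread('pics/w13.png')[:,:,0].astype(int)
print(im[180:222,280])
for z,uv in((.087,f(300,318)),(.1,f(155,251)),):
    p=onz(C,[uv],z)[0]-V0;print(z,(p@VX*1e3).round(2),(p@VY*1e3).round(2))
for x in(.039,.041,.043,.045):
    print(x,[proj(C,[V0+x*VX+y*VY+[0,0,z]])[0].round(1).tolist() for y,z in((0,.087),(0,.037),(-.025,.062),(.025,.062))])
E
```

```text
[ 51  56  71  72  71  72  72  70  71  71  71  70  70  71  70  69  69  79
 125 103  44  34  43  44  44  45  68 113 116 103  61  53  54  54  53  52
  53  51  31  29  36  50]
0.087 39.06 0.05
0.1 50.28 15.75
0.039 [[279.8, 205.8], [280.1, 179.2], [336.8, 190.4], [223.2, 190.4]]
0.041 [[279.8, 200.6], [280.1, 175.3], [337.0, 186.0], [223.0, 185.9]]
0.043 [[279.8, 195.4], [280.1, 171.4], [337.2, 181.5], [222.8, 181.5]]
0.045 [[279.8, 190.0], [280.1, 167.5], [337.4, 177.0], [222.6, 176.9]]
```

Rear face measures x = 39 mm (not yet at the pin); it is stuck by friction, so I'll ease off, lift 1 mm, then advance.

Emit:
{"op": "move_arm", "data": {
  "increments": [0,0,0,0,0,0.0015,0,0,0,0,0,0,0.003,0,0,0,0,-0.0005,0,0.003,0,0,0,0,-0.001,0,0.003,0,0,0,0,-0.001,0,0.003,0,0,0,0,-0.001,0,0.003,0]
}}

```text
time_s: 20.8
tcp_pos: [0.5744, 0.0057, 0.0578]
ee_rot: [[0.0, 0.292, -0.956], [-0.0, -0.956, -0.292], [-1.0, 0.0, -0.0]]
wrist_force: [1.2, -0.5, -2.8]
gripper_width: 0.57
```

```bash
python3 - <<'E'
from h import *
for i in range(2): vs(); r.capture('top')
E
```

```text
t 20.8 tcp [0.5744 0.0057 0.0578] yaw -73.04 tilt [ 0.0001 -0.0005] cmd {'pos': [0.5739, 0.00616, 0.0575], 'yaw': -73} F [ 1.19 -0.52 -2.81] M [-0.07 -0.05  0.02] w 0.57 j [ 16.7  27.5 -18.9   0.  -43.6  90.2]
  V: x -2.52 y 0.22 z 57.76 mm  Fv [ 0.99 -0.84 -2.81]
t 20.85 tcp [0.5743 0.0057 0.0578] yaw -73.04 tilt [-0.     -0.0003] cmd {'pos': [0.5739, 0.00616, 0.0575], 'yaw': -73} F [ 0.29  0.07 -2.68] M [-0.03 -0.03  0.01] w 0.567 j [ 16.7  27.5 -18.9   0.  -43.6  90.2]
  V: x -2.61 y 0.28 z 57.76 mm  Fv [ 0.3  -0.02 -2.68]
```

Emit:
{"op": "move_arm", "data": {
  "increments": [0,0,0,0,-0.0002,-0.0005,0,0,0,0,0.0002,-0.0004,-0.001,0,0,0,0,0.0002,-0.0005,-0.0015,0,0,0,0,0.0002,-0.0005,-0.002,0,0,0,0,0.0002,-0.0005,-0.0025,0,0,0,0,0.0002,-0.0005,-0.003,0,0,0,0,0.0002,-0.0005,-0.003,0]
}}

```text
time_s: 21.48
tcp_pos: [0.577, 0.0075, 0.0579]
ee_rot: [[0.0, 0.292, -0.956], [0.0, -0.956, -0.292], [-1.0, 0.0, -0.0]]
wrist_force: [0.5, 0.4, -1.7]
gripper_width: 0.565
```

```bash
python3 - <<'E'
from h import *
for i in range(2): vs(); r.capture('top')
E
```

```text
t 21.48 tcp [0.577  0.0075 0.0579] yaw -73.02 tilt [0.0002 0.    ] cmd {'pos': [0.5739, 0.00616, 0.0575], 'yaw': -73} F [ 0.53  0.36 -1.74] M [-0.06 -0.03 -0.03] w 0.565 j [ 16.8  27.7 -18.5   0.  -43.8  90.2]
  V: x 0.43 y 1.22 z 57.88 mm  Fv [ 0.62  0.19 -1.74]
t 21.53 tcp [0.5769 0.0074 0.0579] yaw -73.03 tilt [ 0.0001 -0.    ] cmd {'pos': [0.5739, 0.00616, 0.0575], 'yaw': -73} F [ 0.56  0.49 -2.96] M [-0.06  0.03 -0.01] w 0.568 j [ 16.8  27.7 -18.5   0.  -43.8  90.2]
  V: x 0.34 y 1.19 z 57.87 mm  Fv [ 0.68  0.31 -2.96]
```

Emit:
{"op": "move_arm", "data": {
  "increments": [0,0,0,0.0002,0.0003,-0.0004,0,0,0,0,0.0003,0.0005,-0.0008,0,0,0,0,0.0003,0.0005,-0.0012,0,0,0,0,0.0003,0.0005,-0.0016,0,0,0,0,0.0003,0.0005,-0.0016,0,0,0,0,0.0003,0.0005,-0.0016,0]
}}

```text
time_s: 22.08
tcp_pos: [0.5785, 0.0074, 0.0575]
ee_rot: [[-0.0, 0.292, -0.956], [-0.0, -0.956, -0.292], [-1.0, 0.0, 0.0]]
wrist_force: [0.7, -0.3, -2.9]
gripper_width: 0.565
```

```bash
python3 - <<'E'
from h import *
for i in range(2): vs(); r.capture('top')
im=cap('wrist','w15')
cv2.imwrite('pics/z15.png',cv2.resize(im[100:300,180:380,::-1],None,fx=3,fy=3,interpolation=cv2.INTER_CUBIC))
E
```

```text
t 22.08 tcp [0.5785 0.0074 0.0575] yaw -73.03 tilt [-0.0001 -0.    ] cmd {'pos': [0.5739, 0.00616, 0.0575], 'yaw': -73} F [ 0.71 -0.25 -2.86] M [-0.07 -0.   -0.05] w 0.565 j [ 16.8  27.8 -18.3   0.  -43.9  90.2]
  V: x 1.85 y 0.68 z 57.53 mm  Fv [ 0.61 -0.45 -2.86]
t 22.13 tcp [0.5785 0.0074 0.0575] yaw -73.03 tilt [-0. -0.] cmd {'pos': [0.5739, 0.00616, 0.0575], 'yaw': -73} F [-0.08  0.14 -3.07] M [-0.04  0.03  0.03] w 0.568 j [ 16.8  27.8 -18.3   0.  -43.9  90.2]
  V: x 1.87 y 0.70 z 57.55 mm  Fv [-0.04  0.16 -3.07]
```

View pics/z15.png

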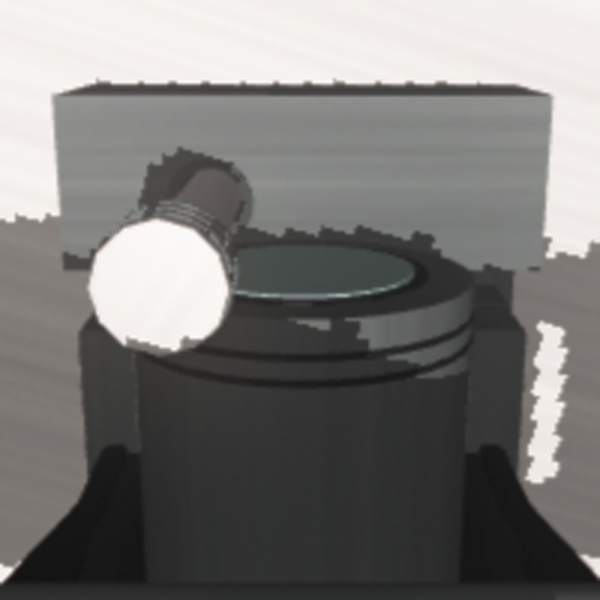

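Emit:
{"op": "move_arm", "data": {
  "increments": [0,0,0,0,0,-0.0003,0,0,0,0,0,0,-0.0006,0,0,0,0,0,0,-0.0009,0,0,0,0,0,0,-0.0009,0,0,0,0,0,0,-0.0009,0]
}}

```text
time_s: 22.65
tcp_pos: [0.5794, 0.0077, 0.0575]
ee_rot: [[-0.0, 0.292, -0.956], [-0.0, -0.956, -0.292], [-1.0, -0.0, 0.0]]
wrist_force: [0.5, 0.0, -2.9]
gripper_width: 0.568
```

```bash
python3 - <<'E'
from h import *
for i in range(3): vs(); r.capture('top')
E
```

```text
t 22.65 tcp [0.5794 0.0077 0.0575] yaw -73.03 tilt [-0. -0.] cmd {'pos': [0.5739, 0.00616, 0.0575], 'yaw': -73} F [ 0.47  0.01 -2.88] M [-0.04  0.   -0.04] w 0.568 j [ 16.8  27.9 -18.2  -0.  -43.9  90.2]
  V: x 2.80 y 0.70 z 57.53 mm  Fv [ 0.46 -0.13 -2.88]
t 22.7 tcp [0.5793 0.0077 0.0575] yaw -73.03 tilt [-0. -0.] cmd {'pos': [0.5739, 0.00616, 0.0575], 'yaw': -73} F [ 0.12  0.06 -2.19] M [-0.07 -0.02 -0.09] w 0.568 j [ 16.8  27.9 -18.2  -0.  -43.9  90.2]
  V: x 2.76 y 0.70 z 57.53 mm  Fv [ 0.13  0.02 -2.19]
t 22.75 tcp [0.5793 0.0077 0.0575] yaw -73.03 tilt [-0.0001 -0.    ] cmd {'pos': [0.5739, 0.00616, 0.0575], 'yaw': -73} F [-0.2  -0.6  -2.17] M [-0.1  -0.03  0.02] w 0.567 j [ 16.8  27.9 -18.2  -0.  -43.9  90.2]
  V: x 2.75 y 0.71 z 57.53 mm  Fv [-0.37 -0.51 -2.17]
```

Emit:
{"op": "move_arm", "data": {
  "increments": [0,0,0,0,0,-0.0003,0,0,0,0,0,0,-0.0006,0,0,0,0,0,0,-0.0009,0,0,0,0,0,0,-0.001,0,0,0,0,0,0,-0.001,0]
}}

```text
time_s: 23.22
tcp_pos: [0.5803, 0.008, 0.0575]
ee_rot: [[-0.0, 0.292, -0.956], [-0.0, -0.956, -0.292], [-1.0, 0.0, 0.0]]
wrist_force: [0.0, 1.3, -3.1]
gripper_width: 0.568
```

```bash
python3 - <<'E'
from h import *
for i in range(3): s=vs(); r.capture('top')
C=cam('wrist',s)
im=cap('wrist','w16')
print(im[170:222,280,2])
for x in(.043,.045,.047):
    print(x,[proj(C,[V0+x*VX+y*VY+[0,0,z]])[0].round(1).tolist() for y,z in((0,.0875),(0,.0375))])
print('knob pred',proj(C,[V0+.05*VX+.016*VY+[0,0,.1]]))
cv2.imwrite('pics/z16.png',cv2.resize(im[100:300,180:380,::-1],None,fx=3,fy=3,interpolation=cv2.INTER_CUBIC))
E
```

```text
t 23.22 tcp [0.5803 0.008  0.0575] yaw -73.03 tilt [-0.0002 -0.0001] cmd {'pos': [0.5739, 0.00616, 0.0575], 'yaw': -73} F [ 0.05  1.35 -3.11] M [-0.06  0.01  0.01] w 0.568 j [ 16.8  28.  -18.    0.  -44.   90.2]
  V: x 3.74 y 0.70 z 57.51 mm  Fv [ 0.44  1.28 -3.11]
t 23.27 tcp [0.5803 0.008  0.0575] yaw -73.03 tilt [-0. -0.] cmd {'pos': [0.5739, 0.00616, 0.0575], 'yaw': -73} F [-0.18  0.82 -2.83] M [-0.11  0.   -0.02] w 0.565 j [ 16.8  28.  -18.    0.  -44.   90.2]
  V: x 3.77 y 0.69 z 57.54 mm  Fv [ 0.07  0.83 -2.83]
t 23.32 tcp [0.5803 0.008  0.0575] yaw -73.03 tilt [-0. -0.] cmd {'pos': [0.5739, 0.00616, 0.0575], 'yaw': -73} F [ 0.36  0.34 -2.07] M [-0.11 -0.    0.01] w 0.568 j [ 16.8  28.  -18.   -0.  -44.   90.2]
  V: x 3.75 y 0.69 z 57.54 mm  Fv [ 0.45  0.22 -2.07]
[131 130 130 129 128 128 121  70  60  60  54  58  73  74  74  73  74  74
  74  73  73  72  73  73  73  72  72  82 128 106  52  59  48  47  46  50
  80 103  64  57  56  56  56  55  56  56  55  52  34  31  38  52]
0.043 [[280.9, 214.6], [280.9, 185.7]]
0.045 [[280.9, 209.5], [280.9, 181.9]]
0.047 [[280.9, 204.3], [280.9, 178.0]]
knob pred [[232.98108506 205.62542201]]
```

View pics/z16.png

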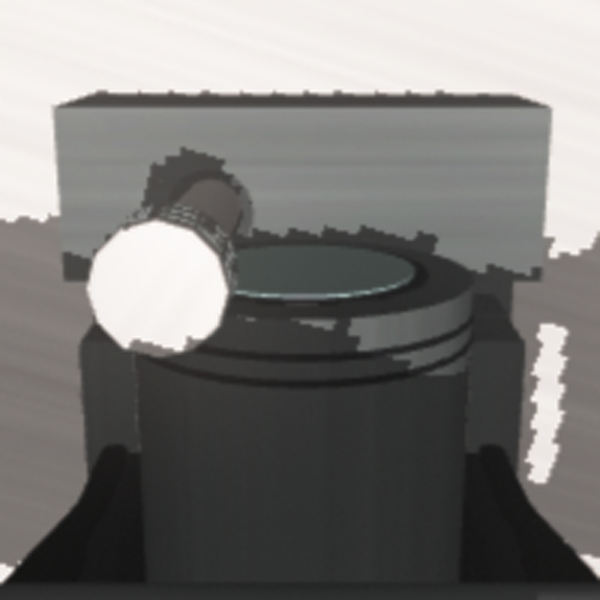

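Knob now at (233,195.5), about 3 mm (2°) ahead of its upright place: the barrel is lightly up against the pin, rear at x ≈ 46 mm. Backing off 0.6 mm and lowering.

Emit:
{"op": "move_arm", "data": {
  "increments": [0,0,0,0,0,0.0003,0,0,0,0,0,0,0.0006,0,0,0,0,0.0003,0,0.0006,0,0,0,0,0.0006,0,0.0006,0,0,0,0,0.0006,0,0.0006,0,0,0,0,0.0006,0,0.0006,0]
}}

```text
time_s: 23.92
tcp_pos: [0.5798, 0.0078, 0.0571]
ee_rot: [[0.0, 0.292, -0.956], [0.0, -0.956, -0.292], [-1.0, 0.0, -0.0]]
wrist_force: [-0.5, -0.3, -0.9]
gripper_width: 0.568
```

```bash
python3 - <<'E'
from h import *
for i in range(3): s=vs(); r.capture('top')
E
```

```text
t 23.92 tcp [0.5798 0.0078 0.0571] yaw -73.02 tilt [0.0001 0.    ] cmd {'pos': [0.5739, 0.00616, 0.0575], 'yaw': -73} F [-0.46 -0.3  -0.91] M [-0.05  0.12 -0.02] w 0.568 j [ 16.8  28.  -18.1   0.  -43.9  90.2]
  V: x 3.21 y 0.71 z 57.11 mm  Fv [-0.52 -0.16 -0.91]
t 23.97 tcp [0.5798 0.0078 0.0571] yaw -73.02 tilt [0.0001 0.    ] cmd {'pos': [0.5739, 0.00616, 0.0575], 'yaw': -73} F [-0.86  0.32 -1.2 ] M [ 0.01  0.15 -0.  ] w 0.563 j [ 16.8  28.  -18.1   0.  -43.9  90.2]
  V: x 3.22 y 0.73 z 57.09 mm  Fv [-0.73  0.56 -1.2 ]
t 24.02 tcp [0.5798 0.0078 0.0571] yaw -73.03 tilt [0.0001 0.    ] cmd {'pos': [0.5739, 0.00616, 0.0575], 'yaw': -73} F [-1.06 -0.18 -0.98] M [0.01 0.15 0.02] w 0.563 j [ 16.8  28.  -18.1   0.  -43.9  90.2]
  V: x 3.20 y 0.72 z 57.09 mm  Fv [-1.07  0.13 -0.98]
```

Touching down (half the weight is off). Release to settle, then regrip.

Emit:
{"op": "move_arm", "data": {
  "increments": [0,0,0,0,0,0,0.055,0,0,0,0,0,0,0.06,0,0,0,0,0,0,0.06,0,0,0,0,0,0,0.06,0,0,0,0,0,0,0.06,0,0,0,0,0,0,0.06,0,0,0,0,0,0,0.06]
}}

```text
time_s: 24.65
tcp_pos: [0.5798, 0.0078, 0.057]
ee_rot: [[0.0, 0.292, -0.956], [-0.0, -0.956, -0.292], [-1.0, 0.0, -0.0]]
wrist_force: [0.3, -0.6, -0.2]
gripper_width: 0.685
```

```bash
python3 - <<'E'
from h import *
for i in range(2): s=vs(); r.capture('top')
C=cam('wrist',s)
im=cap('wrist','w17')
print(im[195:222,280,2])
for x in(.043,.045,.047):
    print(x,[proj(C,[V0+x*VX+y*VY+[0,0,z]])[0].round(1).tolist() for y,z in((0,.087),(0,.037))])
print('knob pred',proj(C,[V0+.05*VX+.016*VY+[0,0,.1]]))
cv2.imwrite('pics/z17.png',cv2.resize(im[100:300,180:380,::-1],None,fx=3,fy=3,interpolation=cv2.INTER_CUBIC))
E
```

```text
t 24.65 tcp [0.5798 0.0078 0.057 ] yaw -73.03 tilt [ 0.0001 -0.    ] cmd {'pos': [0.5739, 0.00616, 0.0575], 'yaw': -73} F [ 0.3  -0.59 -0.19] M [-0.05 -0.04  0.04] w 0.685 j [ 16.8  28.  -18.1   0.  -43.9  90.2]
  V: x 3.24 y 0.66 z 56.99 mm  Fv [ 0.11 -0.65 -0.19]
t 24.7 tcp [0.5798 0.0078 0.057 ] yaw -73.03 tilt [ 0.0001 -0.    ] cmd {'pos': [0.5739, 0.00616, 0.0575], 'yaw': -73} F [ 0.52  0.38 -0.27] M [-0.07 -0.04  0.01] w 0.686 j [ 16.8  28.  -18.1   0.  -43.9  90.2]
  V: x 3.22 y 0.68 z 56.98 mm  Fv [ 0.61  0.22 -0.27]
[ 70  70  75 103 108  49  55  45  44  44  45  47  54  54  55  55  55  53
  54  54  54  53  52  36  30  36  50]
0.043 [[280.9, 213.3], [280.9, 184.7]]
0.045 [[280.9, 208.1], [280.9, 180.9]]
0.047 [[280.9, 202.9], [280.9, 177.0]]
knob pred [[232.6714602  204.52992353]]
```

View pics/z17.png

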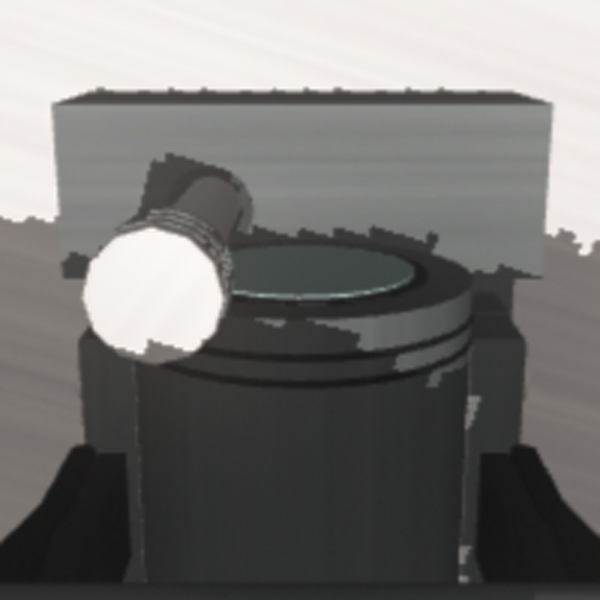

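Settled; knob at (231,198) follows back, rear ≈ 45.6 mm. Regrip.

Emit:
{"op": "move_arm", "data": {
  "increments": [0,0,0,0,0,0,0.054,0,0,0,0,0,0,0.052,0,0,0,0,0,0,0.05,0,0,0,0,0,0,0.048,0,0,0,0,0,0,0.04,0,0,0,0,0,0,0.02,0,0,0,0,0,0,0.0,0,0,0,0,0,0,0.0]
}}

```text
time_s: 25.47
tcp_pos: [0.5797, 0.0078, 0.057]
ee_rot: [[0.0, 0.292, -0.956], [0.0, -0.956, -0.292], [-1.0, -0.0, -0.0]]
wrist_force: [-0.2, 0.7, -0.3]
gripper_width: 0.569
```

```bash
python3 - <<'E'
from h import *
for i in range(3): s=vs(); r.capture('top')
E
```

```text
t 25.47 tcp [0.5797 0.0078 0.057 ] yaw -73.03 tilt [0.     0.0001] cmd {'pos': [0.5739, 0.00616, 0.0575], 'yaw': -73} F [-0.24  0.73 -0.31] M [ 0.11  0.04 -0.03] w 0.569 j [ 16.8  28.  -18.2  -0.  -43.9  90.2]
  V: x 3.18 y 0.74 z 56.96 mm  Fv [-0.02  0.77 -0.31]
t 25.52 tcp [0.5797 0.0078 0.0569] yaw -73.03 tilt [-0.0001  0.    ] cmd {'pos': [0.5739, 0.00616, 0.0575], 'yaw': -73} F [-0.15  0.81  0.2 ] M [ 0.08  0.06 -0.02] w 0.566 j [ 16.8  28.  -18.2  -0.  -43.9  90.2]
  V: x 3.16 y 0.74 z 56.93 mm  Fv [0.09 0.82 0.2 ]
t 25.57 tcp [0.5797 0.0078 0.0569] yaw -73.03 tilt [-0.  0.] cmd {'pos': [0.5739, 0.00616, 0.0575], 'yaw': -73} F [-0.72  0.5   0.63] M [ 0.14  0.03 -0.11] w 0.57 j [ 16.8  28.  -18.2  -0.  -43.9  90.2]
  V: x 3.19 y 0.75 z 56.94 mm  Fv [-0.55  0.69  0.63]
```

Emit:
{"op": "move_arm", "data": {
  "increments": [0,0,0,0.0002,0,0,0,0,0,0,0.0003,0,0,0,0,0,0,0.0004,0,0,0,0,0,0,0.0005,0,0,0,0,0,0,0.0005,0,0,0]
}}

```text
time_s: 26.03
tcp_pos: [0.5797, 0.0078, 0.0569]
ee_rot: [[0.0, 0.292, -0.956], [-0.0, -0.956, -0.292], [-1.0, 0.0, -0.0]]
wrist_force: [-1.2, -0.1, 4.8]
gripper_width: 0.567
```

```bash
python3 - <<'E'
from h import *
for i in range(3): s=vs(); r.capture('top')
E
```

```text
t 26.03 tcp [0.5797 0.0078 0.0569] yaw -73.02 tilt [ 0.0001 -0.    ] cmd {'pos': [0.5739, 0.00616, 0.0575], 'yaw': -73} F [-1.2  -0.11  4.83] M [ 0.36  0.66 -0.01] w 0.567 j [ 16.8  28.  -18.2   0.  -43.9  90.2]
  V: x 3.19 y 0.75 z 56.89 mm  Fv [-1.18  0.24  4.83]
t 26.08 tcp [0.5797 0.0079 0.0569] yaw -73.02 tilt [0.0002 0.    ] cmd {'pos': [0.5739, 0.00616, 0.0575], 'yaw': -73} F [-2.19  1.06  5.41] M [ 0.38  0.71 -0.07] w 0.567 j [ 16.8  28.  -18.2   0.  -43.8  90.2]
  V: x 3.21 y 0.75 z 56.90 mm  Fv [-1.79  1.65  5.41]
t 26.13 tcp [0.5797 0.0078 0.0569] yaw -73.02 tilt [0.0002 0.    ] cmd {'pos': [0.5739, 0.00616, 0.0575], 'yaw': -73} F [-2.27  1.7   5.26] M [ 0.4   0.73 -0.03] w 0.567 j [ 16.8  28.  -18.2   0.  -43.8  90.2]
  V: x 3.20 y 0.73 z 56.90 mm  Fv [-1.68  2.29  5.26]
```

Emit:
{"op": "move_arm", "data": {
  "increments": [0,0,0,0.0002,0,0,0,0,0,0,0.0003,-0.0001,0.0001,0,0,0,0,0.0004,-0.0001,0.0001,0,0,0,0,0.0005,-0.0001,0.0001,0,0,0,0,0.0005,-0.0001,0.0001,0,0,0,0,0.0005,-0.0001,0.0001,0,0,0,0,0.0005,-0.0001,0.0001,0]
}}

```text
time_s: 26.77
tcp_pos: [0.5798, 0.0079, 0.0569]
ee_rot: [[0.001, 0.292, -0.956], [-0.0, -0.956, -0.292], [-1.0, 0.0, -0.001]]
wrist_force: [-3.6, 1.1, 8.0]
gripper_width: 0.564
```

```bash
python3 - <<'E'
from h import *
for i in range(5): s=vs(); r.capture('top')
C=cam('wrist',s)
im=cap('wrist','w18');cap('side','s18')
for x in(.043,.045,.047):
    print(x,proj(C,[V0+x*VX+[0,0,.087]])[0].round(1))
print('knob pred',proj(C,[V0+.05*VX+.016*VY+[0,0,.1]]))
cv2.imwrite('pics/z18.png',cv2.resize(im[100:300,180:380,::-1],None,fx=3,fy=3,interpolation=cv2.INTER_CUBIC))
E
```

```text
t 26.77 tcp [0.5798 0.0079 0.0569] yaw -73.01 tilt [ 0.0006 -0.0001] cmd {'pos': [0.5739, 0.00616, 0.0575], 'yaw': -73} F [-3.58  1.11  7.99] M [ 0.29  0.84 -0.03] w 0.564 j [ 16.8  28.  -18.2   0.  -43.8  90.2]
  V: x 3.24 y 0.74 z 56.91 mm  Fv [-3.1   2.11  7.99]
t 26.82 tcp [0.5797 0.0078 0.0569] yaw -73.01 tilt [ 0.0005 -0.0002] cmd {'pos': [0.5739, 0.00616, 0.0575], 'yaw': -73} F [-2.86  0.65  8.05] M [ 0.29  0.85 -0.06] w 0.566 j [ 16.8  28.  -18.2   0.  -43.8  90.2]
  V: x 3.17 y 0.72 z 56.87 mm  Fv [-2.54  1.46  8.05]
t 26.87 tcp [0.5797 0.0079 0.0569] yaw -73.01 tilt [ 0.0005 -0.0001] cmd {'pos': [0.5739, 0.00616, 0.0575], 'yaw': -73} F [-3.    1.32  7.84] M [0.31 0.85 0.01] w 0.568 j [ 16.8  28.  -18.2   0.  -43.8  90.2]
  V: x 3.20 y 0.76 z 56.87 mm  Fv [-2.49  2.14  7.84]
t 26.92 tcp [0.5798 0.0079 0.0569] yaw -73.01 tilt [ 0.0006 -0.0001] cmd {'pos': [0.5739, 0.00616, 0.0575], 'yaw': -73} F [-3.69  0.77  7.89] M [ 0.29  0.84 -0.06] w 0.564 j [ 16.8  28.  -18.2   0.  -43.8  90.2]
  V: x 3.22 y 0.75 z 56.88 mm  Fv [-3.3   1.81  7.89]
t 26.97 tcp [0.5797 0.0079 0.0569] yaw -73.01 tilt [ 0.0005 -0.0001] cmd {'pos': [0.5739, 0.00616, 0.0575], 'yaw': -73} F [-2.65  1.17  6.99] M [ 0.33  0.88 -0.1 ] w 0.567 j [ 16.8  28.  -18.2   0.  -43.8  90.2]
  V: x 3.20 y 0.77 z 56.86 mm  Fv [-2.19  1.9   6.99]
0.043 [281.2 213.3]
0.045 [281.2 208.1]
0.047 [281.2 202.9]
knob pred [[232.94911231 204.48669883]]
```

View pics/z18.png

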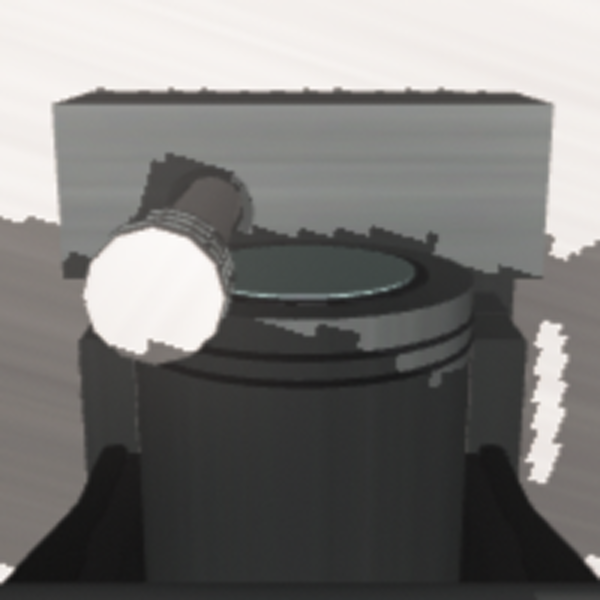

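View pics/s18.png

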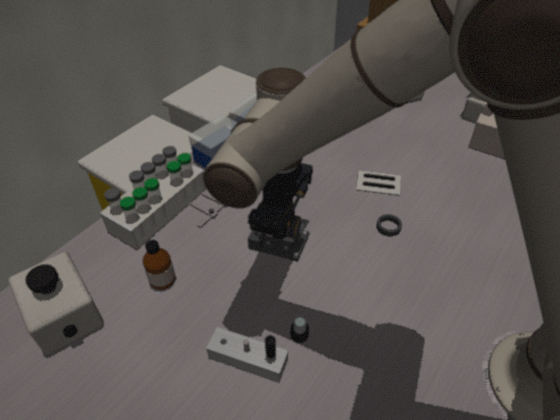

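Emit:
{"op": "move_arm", "data": {
  "increments": [0,0,0,0.0001,-0.0001,0,0,0,0,0,0.0002,-0.0001,0.0001,0,0,0,0,0.0002,-0.0001,0.0001,0,0,0,0,0.0002,-0.0001,0.0001,0,0,0,0,0.0002,-0.0001,0.0001,0,0,0,0,0.0002,-0.0001,0.0001,0]
}}

```text
time_s: 27.62
tcp_pos: [0.5797, 0.0079, 0.0569]
ee_rot: [[0.001, 0.292, -0.956], [-0.0, -0.956, -0.292], [-1.0, 0.0, -0.001]]
wrist_force: [-4.0, 1.0, 7.7]
gripper_width: 0.565
```

```bash
python3 - <<'E'
from h import *
F=[]
for i in range(12): s=r.sense();F.append(s['wrist_force']); r.capture('top')
F=np.array(F).mean(0);print('mean Fv',F@VX,F@VY,F[2]);vs()
cap('top','t19')
E
```

```text
mean Fv -2.5251316772736248 1.9933782016814432 8.138282560278325
t 28.22 tcp [0.5798 0.0079 0.0569] yaw -73.01 tilt [ 0.0009 -0.0002] cmd {'pos': [0.5739, 0.00616, 0.0575], 'yaw': -73} F [-3.11  0.13  8.42] M [ 0.28  0.83 -0.06] w 0.566 j [ 16.8  28.  -18.2   0.  -43.8  90.2]
  V: x 3.22 y 0.75 z 56.88 mm  Fv [-2.94  1.03  8.42]
```

View pics/t19.png

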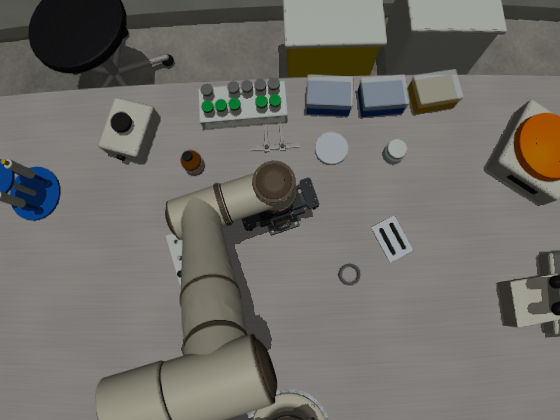

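Bystanders sit where they were (top view) and the press is steady: about 8 N on the wrist plus 2.8 N of barrel weight, so roughly 11 N onto the V. Handing in.

```bash
python3 - <<'E'
from h import *
print(r.finish_job()); vs()
E
```

```text
the job is handed in; nothing more can be done
None
the job is handed in; nothing more can be done
```

The stop pin is home in the V-block's hole and let go. The lens barrel lies in the V with its rear face at the pin and its nose pointing away. I handed the job in at about 28 s with the barrel gripped and pressed down; the system gave no verdict.

**What my last checks showed**
- **Seating:** the tool height in the V was 56.9 mm, as expected for a seated barrel. The yaw was within 0.1° of my measured V direction.
- **Rear face:** it stood at x ≈ 45.5 mm, within the 42–49 mm allowed.
- **Press:** the wrist read about 8 N down. With the barrel's 2.8 N weight that is about 11 N on the V. I estimate 6–9 N on each face, not measured directly.
- **Bystanders:** those visible in the last top view looked unmoved, as did the rack items and eyepiece in the last side view. I compared them by eye only.

**What disagreed or did not go to plan**
- **Pin lean:** the knob stood about 2 mm ahead of its upright position. The barrel leans the pin roughly 1–2° in its hole, against 7° allowed.
- **Side force:** about 2 N of sideways and 2.5 N of lengthwise force remained in the grip.
- **V centre:** regripping suggested the V's centre is about 0.7 mm to +y of my camera estimate, so I followed the felt position.
- **Sliding:** my first try at sliding the seated barrel up to the pin stuck on friction, peaking around 9 N. I lifted it slightly, moved it forward and set it down again.

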